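Load the spice chest with its lid propped, then press it shut

TASK

Put the spice jars away in the wooden chest: first take the tea light off the chest's lid and set it down upright on the worktop, then open the lid, flip its stay up under it and let go so that the stay props the lid. With the lid propped, stand every spice jar that is out upright in the chest; then lift the lid off the stay, fold the stay right down again, lower the lid and press it fully home into its catch. Leave the tins, mug, egg box and tea box where they are.

Things in the scene. Friction and masses are not known exactly. Their poses are not given: they have to be found in the camera images.
- chest: Fixed wooden chest, 170 deep (x) x 190 wide (y) mm, rim 120 mm above the worktop; walls and floor 7 mm thick, inside 156 x 176 mm, undivided. Origin: centre of its underside, +z up. Its front looks along -x (roughly to the robot), the lid is hinged on its +x rim, the stay is outside its -y wall (on the robot's right).
- lid (a joint): Lid angle, rad: 0 = fully home in its catch, 1.49 = fully open (stop). Damped soft-close lid (4 N m s/rad: move it at about 0.25 rad/s). Let go, it sinks by itself: fully open to 1.40 in about 15 s, 35 s more to the catch, where it rests at about 0.06 until pressed home (4 to 10 N near the front edge). Propped on the stay it rests at 1.38 to 1.46.
- lid_hinge (a point): Middle of the lid's hinge line (parallel to the chest's y), 120 mm above the worktop, 85 mm from the chest's middle along +x. The lid is 172 mm long and 10 mm thick; shut, its top is 130 mm above the worktop. A wall cabinet hangs behind: front at x = 0.62 m, underside 0.46 m above the worktop. To open the lid fully, tilt the gripper back towards the robot (about 40 degrees) as it rises.
- lid_bar (a point): Middle of the lid's bar handle: round bar, 10 mm thick, 100 mm long, parallel to the hinge, 34 mm in front of the lid's front edge, open space round it; 206 mm from the hinge line and 5 mm above it with the lid shut. Fully open it is about 325 mm above the worktop over the hinge. About 8 N upwards frees the lid from its catch.
- stay (a joint): Angle of the steel stay, rad: 0 = folded, level along the chest's -y wall, pointing to the front; 1.57 = upright; 1.80 = stop, leaning back to the lid. Flip it to 1.75 to 1.80 with the lid above 1.46: it stays there, and the lid, let go, sinks on to its tip behind a small ledge. To fold it, first lift the lid above 1.46 off the tip. Below about 1.1 it drops to folded if let go.
- stay_pivot (a point): The stay's pivot (axis parallel to the lid's hinge, slight friction): in chest axes at x = +35, y = -102, z = +100 mm.
- stay_pin (a point): Grip point on the stay's cross pin: round pin 10 mm thick that sticks out 45 mm from the stay's tip along the chest's -y; this point is 30 mm out from the stay and 139 mm from the pivot axis. Folded it is 100 mm above the worktop, upright 239 mm.
- tea_light: Tea light: small candle in a round metal cup, 38 mm across, 15 mm high, 0.03 kg; starts on top of the chest's shut lid. Origin: centre of its underside, z up along its axis.
- spice_1: Glass spice jar with a green screw cap: body 44 mm, cap 45 mm across, 106 mm high, 0.11 kg; stands on the worktop; may be absent. Origin: centre of its underside, z up along the jar. To be put into the chest. Where y > 0.15 m a tall cupboard stands behind, its front at x = 0.55 m (door handle to 0.515).
- spice_2: Glass spice jar with a green screw cap: body 44 mm, cap 45 mm across, 106 mm high, 0.11 kg; stands on the worktop; may be absent. Origin: centre of its underside, z up along the jar. To be put into the chest. Where y > 0.15 m a tall cupboard stands behind, its front at x = 0.55 m (door handle to 0.515).
- spice_3: Glass spice jar with a green screw cap: body 44 mm, cap 45 mm across, 106 mm high, 0.11 kg; stands on the worktop; may be absent. Origin: centre of its underside, z up along the jar. To be put into the chest. Where y > 0.15 m a tall cupboard stands behind, its front at x = 0.55 m (door handle to 0.515).
- spice_4: Slim glass spice jar with a black screw cap, 41 mm across: 41 mm across, 105 mm high, 0.11 kg; stands on the worktop; may be absent. Origin: centre of its underside, z up along the jar. To be put into the chest. Where y > 0.15 m a tall cupboard stands behind, its front at x = 0.55 m (door handle to 0.515).
- small_tin: Bystander, round food tin, 75 mm across, 110 mm high; origin near the centre of its underside. Leave it alone.
- egg_box: Bystander, grey card egg box, 106x156x72 mm; origin near the centre of its underside. Leave it alone.
- mug: Bystander, white spotted mug, 96 mm high; origin near the centre of its underside. Leave it alone.
- tea_box: Bystander, card tea box, 71x126x76 mm; origin near the centre of its underside. Leave it alone.
- large_tin: Bystander, round food tin, 102 mm across, 118 mm high; origin near the centre of its underside. Leave it alone.
Not all that is in view belongs to the job. What is shaped like the spice_1 but blue, red or turquoise is not meant.

How it is judged:
On the way, in this order (a step that is already met when the one before it is completed fails the run):
1. the tea light lies upright on the worktop, let go (height (world z) of tea_light between -0.012 and 0.012 m and angle between tea_light's own z axis and vertical below 0.1 rad and contact force between the fingers and tea_light below 0.1 N), for 0.2 s.
2. the lid is open with the stay flipped up under it, and the robot has let go of both (value of joint stay above 1.72 rad and value of joint lid above 1.36 rad and contact force between each of the fingers, the arm and chest below 0.1 N), for 0.5 s.
3. every spice jar present stands upright in the chest, let go, with the lid still propped (value of joint stay above 1.6 rad and value of joint lid above 1.3 rad and x of spice_1 in the frame of chest between -0.068 and 0.068 m and y of spice_1 in the frame of chest between -0.078 and 0.078 m and z of each of spice_1, spice_2, spice_3, spice_4 in the frame of chest below 0.02 m and angle between each of spice_1, spice_2, spice_3, spice_4's own z axis and vertical below 0.15 rad and contact force between the fingers and spice_1 below 0.1 N and x of spice_2 in the frame of chest between -0.068 and 0.068 m and y of spice_2 in the frame of chest between -0.078 and 0.078 m and contact force between the fingers and spice_2 below 0.1 N and x of spice_3 in the frame of chest between -0.068 and 0.068 m and y of spice_3 in the frame of chest between -0.078 and 0.078 m and contact force between the fingers and spice_3 below 0.1 N and x of spice_4 in the frame of chest between -0.068 and 0.068 m and y of spice_4 in the frame of chest between -0.078 and 0.078 m and contact force between the fingers and spice_4 below 0.1 N), for 0.3 s.
At the end, for the whole second after the job is handed in: the lid is pressed fully home (joint lid under 0.02 rad), the stay is folded (joint stay under 0.2 rad), every spice jar present stands upright (within 0.15 rad) and still on the chest's floor, and the tea light stands upright (within 0.1 rad) on the worktop (all of step 1 and value of joint lid below 0.02 rad and value of joint stay below 0.2 rad and x of spice_1 in the frame of chest between -0.068 and 0.068 m and y of spice_1 in the frame of chest between -0.078 and 0.078 m and z of each of spice_1, spice_2, spice_3, spice_4 in the frame of chest below 0.02 m and angle between each of spice_1, spice_2, spice_3, spice_4's own z axis and vertical below 0.15 rad and contact force between the fingers and spice_1 below 0.1 N and linear speed of each of spice_1, spice_2, spice_3, spice_4 below 0.02 m/s and x of spice_2 in the frame of chest between -0.068 and 0.068 m and y of spice_2 in the frame of chest between -0.078 and 0.078 m and contact force between the fingers and spice_2 below 0.1 N and x of spice_3 in the frame of chest between -0.068 and 0.068 m and y of spice_3 in the frame of chest between -0.078 and 0.078 m and contact force between the fingers and spice_3 below 0.1 N and x of spice_4 in the frame of chest between -0.068 and 0.068 m and y of spice_4 in the frame of chest between -0.078 and 0.078 m and contact force between the fingers and spice_4 below 0.1 N); the robot touches nothing.
It fails at once if the small tin was moved by more than 3 cm (distance of small_tin from where it was at the start of the episode above 0.03 m).
It fails at once if the egg box was moved by more than 3 cm (distance of egg_box from where it was at the start of the episode above 0.03 m).
It fails at once if the mug was moved by more than 3 cm (distance of mug from where it was at the start of the episode above 0.03 m).
It fails at once if the tea box was moved by more than 3 cm (distance of tea_box from where it was at the start of the episode above 0.03 m).
It fails at once if the large tin was moved by more than 3 cm (distance of large_tin from where it was at the start of the episode above 0.03 m).
Of spice_1, spice_2, spice_3, spice_4 only 2 to 3 are there at a start; the rules pass over those that are not, and their reading is None.
At some moment in a run one of tea_light may be knocked a few centimetres aside while the robot is not near it.
It also fails if it takes over 210 s, if anything falls off the work surface, if the arm or the gripper's body presses on something with over 40 N, if the wrist force passes 120 N, or if a joint passes its speed limit or range.

ROBOT

A 7-joint arm with a two-finger parallel gripper is mounted at the origin on a cart in front of the work surface, level with it; the furniture and walls round the work are solid. World frame = base frame: x ahead of the robot, y to its left, z up, the work surface at z = 0. Lengths are in m, angles in rad, forces in N, time in s.
With the tool pointing down it reaches from about 0.425 to 0.875 m from the base axis. Payload 8.4 kg.
Tool frame: the origin (TCP) lies at the centre of the arm's flange, where the gripper is bolted on; the fingertips stand 173 mm ahead of it and the grasp point (between the pads) lies 155 mm ahead of it; z points along the fingers, y is the direction in which the jaws open and shut (so a half turn about z gives the same grasp; the last joint's range is limited). The gripper opens to 85 mm and grips with 20 to 120 N. Pads are 22 mm wide; open, the fingers measure 114 mm over their backs; the gripper's body (76 mm by 85 mm) begins 54 mm behind the grasp point. The pads swing forward as they close: fully open they stand 13 mm farther back than shut.
Start: joints at [1.07, 0.333, 0.04, 1.465, -0.013, 1.343, -0.059], TCP at [0.254, -0.598, 0.405] pointing down, gripper open.
Joint ranges: [-2.58, 2.58], [-0.38, 2.09], [-1.3, 1.39], [0.25, 2.4], [-1.5, 4.64], [0.08, 2.09], [-2.65, 2.65]. Speed limits (rad/s): [2.22, 2.22, 2.79, 2.79, 3.14, 3.14, 3.14].

INTERFACE

Orientations are given as a rotation vector (axis times angle).
In Python, from cell import bot, vision gives the robot as it stands.
- The arm moves only by the shell command python3 -m creep 'ROWS' [OPENING] [FORCE]. ROWS is JSON, a list of rows, each an object of numbers: "dx", "dy", "dz": the shift along the tool's x, y, z in cm; "rx", "ry", "rz": the turn, a rotation vector about the tool's x, y, z in rad. A call has 1 to 12 rows; each row shifts and turns the commanded pose from where the row before left it, along the tool's axes as they then stand; what a row does not reach is not made up. A row lasts 1/12 s, in which the tool goes at most 41.7 mm and 7.16 degrees, less where a joint would pass 70% of its speed; a pose out of reach is approached as far as the arm can. A call is refused whole if a number of a shift passes 4.17 or a number of a turn 0.125, either way. A call with a gripper value outside its range is refused whole. OPENING is the closure, from -1 (fully open) to 1 (shut), set as the call begins (- or left out, the last holds). The fingers move at their own pace and stop on an object; FORCE is the grip in N (left out, the last holds). Time passes only in rows, so rows that do not move let the fingers close. It gives the time, the measured TCP pose, the force and the opening at its end, in the units of the state.
- bot.get_obs(): the state, without advancing time (a new reading comes with each control period).
- vision.capture(name): name is "scene" or "top"; returns (picture, depth): 480x640x3 uint8, red, green, blue; 480x640 float32, m along the optical axis (not along the pixel's ray), 0 where there is no reading.
- vision.calibration(name): a dict with "vertical_fov" (degrees; the focal length in pixels is half the picture's height over the tangent of half this angle, whatever the lens; pixels are square), "cx", "cy" (the principal point, pixels), "rvec" (rotation vector, rad) and "tvec" (3), from world to camera coordinates, as OpenCV has them. Camera axes: x right, y down, z forward; pixel columns grow to the right and rows downward; lengths in m; the calibration is good to about 2 mm. A picture is of the moment at which its call begins. calibration takes no time and is no camera call.
- bot.finish_job(): hands the job in, once; it reports no verdict.
The state is a dict: "clock": time; "q": joint angles; "dq": joint speeds; "effort": joint torques, N m; "eef_pos": TCP position; "orientation": TCP orientation; "contact_force": force on the tool from outside, world axes, zero at the start; "wrist_torque": the same for the moment, N m; "width": finger opening in m.
Only numpy, scipy, OpenCV 4.12 (cv2) and the standard library are available. Lean on these libraries where they do the work, as an engineer would, in place of code of your own. Each camera call takes 0.05 s, during which the arm holds its last target. There are 200 camera calls.

## Working session

There is one attempt and no reset: what is moved stays moved. The work goes in short steps, Python scripts to look and compute and a shell command to move; the robot and the scene stay as the last step left them, time stands still between calls to the robot, and variables do not carry over. Pictures are saved under pics/ and viewed, about 12 in all and at most 16, crops included, and the job is handed in when it is done.

```bash
ls; mkdir -p pics
cat > h.py <<'E'
import numpy as np, cv2
from scipy.spatial.transform import Rotation as R
from cell import bot, vision
def cal(n):
    c=vision.calibration(n); f=240/np.tan(np.radians(c['vertical_fov'])/2)
    M=R.from_rotvec(c['rvec']).as_matrix(); return f,c['cx'],c['cy'],M,np.array(c['tvec'])
def ray(n,u,v):
    f,cx,cy,M,t=cal(n); d=M.T@np.array([(u-cx)/f,(v-cy)/f,1]); return -M.T@t,d
def plane(n,u,v,z):
    o,d=ray(n,u,v); return o+d*(z-o[2])/d[2]
def proj(n,p):
    f,cx,cy,M,t=cal(n); q=M@np.array(p)+t; return f*q[0]/q[2]+cx,f*q[1]/q[2]+cy
def cloud(n,D):
    f,cx,cy,M,t=cal(n); v,u=np.mgrid[:480,:640]
    P=np.stack([(u-cx)/f*D,(v-cy)/f*D,D],-1); W=(P-t)@M; W[D==0]=np.nan; return W
def snap(n,fn):
    im,D=vision.capture(n); cv2.imwrite(fn,im[...,::-1]); np.save(fn+'.npy',D); return im,D
def st():
    s=bot.get_obs(); print(s['clock'],np.round(s['eef_pos'],4),np.round(s['orientation'],3),np.round(s['contact_force'],1),s['width']); return s
def delta(pos,rot=None):
    "shift (cm, current tool axes) and turn (rotvec in tool axes) to reach TCP pos, rot"
    s=bot.get_obs(); A=R.from_rotvec(s['orientation'])
    print('d cm',np.round(A.inv().apply(np.array(pos)-s['eef_pos'])*100,2), 'turn',None if rot is None else np.round((A.inv()*rot).as_rotvec(),3))
E
python3 - <<'E'
from h import *
for n in ('scene','top'):
    snap(n,f'pics/{n}0.png'); o,d=ray(n,320,240); print(n,o,d)
s=st(); print(R.from_rotvec(s['orientation']).as_matrix().round(3))
a=cv2.imread('pics/scene0.png')
E
```

```text
pics
scene [-0.07671461  0.78728962  1.02621271] [ 0.49538637 -0.53049076 -0.68802526]
top [0.34222958 0.10493825 1.37574489] [ 0.17799661 -0.01094024 -0.98406142]
0.1 [ 0.2541 -0.5981  0.4039] [-3.077e+00 -6.270e-01  1.000e-03] [ 0.3 -0.5  0.3] 0.08537621330308275
[[ 0.92   0.391 -0.001]
 [ 0.391 -0.92   0.001]
 [-0.    -0.001 -1.   ]]
```

View pics/scene0.png

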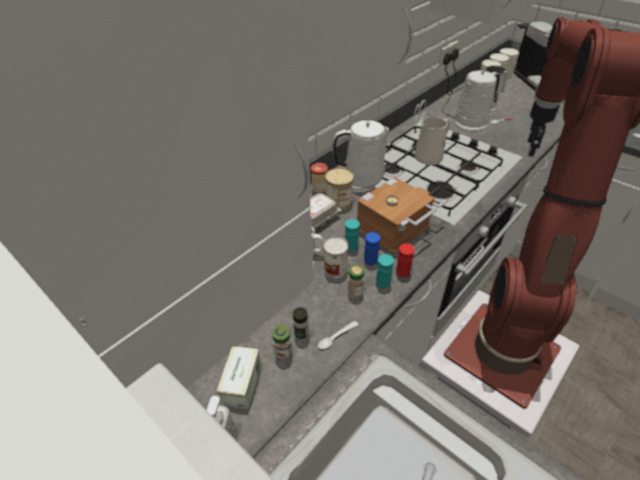

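View pics/top0.png

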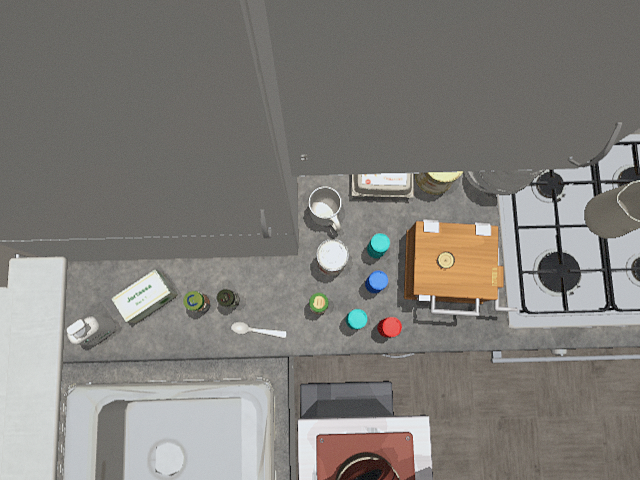

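The scene picture shows the chest with the tea light at (393,201). The top picture shows the lid at about (455,260), the tea light at (446,260), the pin at about (505,305), green caps at (195,300) and (318,303), and a black cap at (228,298). Blue, red and turquoise jars are decoys.

Run:
```python
from h import *
im=cv2.imread('pics/top0.png'); D=np.load('pics/top0.png.npy'); W=cloud('top',D); hsv=cv2.cvtColor(im,cv2.COLOR_BGR2HSV)
z=W[...,2]
lid=(abs(z-.13)<.006)&(hsv[...,0]<22)&(hsv[...,1]>80)&(W[...,1]<-.05)&(W[...,1]>-.4)
n,l,s,c=cv2.connectedComponentsWithStats(lid.astype(np.uint8)); k=1+s[1:,4].argmax(); lid=l==k
P=np.array([plane('top',u,v,.13)[:2] for v,u in np.argwhere(lid)],np.float32)
r=cv2.minAreaRect(P); print('lid rect',r, cv2.boxPoints(r), s[k])
# jars: points by height
for nm,(u,v) in dict(g1=(195,300),bk=(228,298),g2=(318,303),red=(390,327),teal=(357,319),blue=(377,282),teal2=(379,243),tin=(332,255),tea=(446,260)).items():
    u0,v0=u,v
    sub=np.zeros(z.shape,bool); sub[v-22:v+23,u-22:u+23]=1
    h=np.nanmedian(z[v-3:v+4,u-3:u+4])
    m=sub&(abs(z-h)<.006)
    q=W[m][:,:2].astype(np.float32)
    (c,rad)=cv2.minEnclosingCircle(q); print(nm,'z',round(float(h),4),'med',np.median(q,0).round(4),'circ',np.round(c,4),round(rad,4),m.sum())
q=W[(z>.09)&(z<.4)&(W[...,1]<-.1)&(W[...,1]>-.45)&(W[...,0]<.45)&(W[...,0]>.3)]
for x0 in np.arange(.32,.44,.02): pass
c=im[200:340,390:530]; cv2.imwrite('pics/c1.png',cv2.resize(c,None,fx=4.2,fy=4.2,interpolation=cv2.INTER_CUBIC))
```

```text
Traceback (most recent call last):
  File "h.py", line 10, in plane
    o,d=ray(n,u,v); return o+d*(z-o[2])/d[2]
        ~~~^^^^^^^
  File "h.py", line 8, in ray
    f,cx,cy,M,t=cal(n); d=M.T@np.array([(u-cx)/f,(v-cy)/f,1]); return -M.T@t,d
                ~~~^^^
  File "h.py", line 5, in cal
    c=vision.calibration(n); f=240/np.tan(np.radians(c['vertical_fov'])/2)
ValueError: time passes only in moves, steps and waits
```

Too many calibration calls; I'll cache them.

```bash
sed -i 's/^def cal(n)/import functools\n@functools.lru_cache\ndef cal(n)/' h.py
python3 - <<'E'
from h import *
im=cv2.imread('pics/top0.png'); D=np.load('pics/top0.png.npy'); W=cloud('top',D); hsv=cv2.cvtColor(im,cv2.COLOR_BGR2HSV)
z=W[...,2]
lid=(abs(z-.13)<.008)&(hsv[...,0]<22)&(hsv[...,1]>80)&(W[...,1]<-.05)&(W[...,1]>-.4)
n,l,s,c=cv2.connectedComponentsWithStats(lid.astype(np.uint8)); k=1+s[1:,4].argmax(); lid=l==k
P=np.array([plane('top',u,v,.13)[:2] for v,u in np.argwhere(lid)],np.float32)
r=cv2.minAreaRect(P); print('lid rect',r, cv2.boxPoints(r), s[k])
for nm,(u,v) in dict(g1=(195,300),bk=(228,298),g2=(318,303),red=(390,327),teal=(357,319),blue=(377,282),teal2=(379,243),tin=(332,255),tea=(446,260)).items():
    sub=np.zeros(z.shape,bool); sub[v-22:v+23,u-22:u+23]=1
    h=np.nanmedian(z[v-3:v+4,u-3:u+4])
    m=sub&(abs(z-h)<.006)
    q=W[m][:,:2].astype(np.float32)
    (c,rad)=cv2.minEnclosingCircle(q); print(nm,'z',round(float(h),4),'med',np.median(q,0).round(4),'circ',np.round(c,4),round(rad,4),m.sum())
c=im[200:340,390:530]; cv2.imwrite('pics/c1.png',cv2.resize(c,None,fx=4.2,fy=4.2,interpolation=cv2.INTER_CUBIC))
E
```

```text
lid rect ((0.5119627714157104, -0.2246519923210144), (0.20502948760986328, 0.17179177701473236), 85.040771484375) [[ 0.41752636 -0.31935754]
 [ 0.588675   -0.3342084 ]
 [ 0.6063992  -0.12994644]
 [ 0.43525052 -0.11509559]] [ 413  222   91   78 5729]
g1 z 0.1046 med [0.4376 0.3891] circ [0.4412 0.3727] 0.0404 308
bk z 0.1044 med [0.4419 0.3145] circ [0.4433 0.3147] 0.0207 232
g2 z 0.1053 med [0.4248 0.0991] circ [0.4255 0.0986] 0.0225 290
red z 0.1056 med [ 0.3652 -0.0674] circ [ 0.3651 -0.0674] 0.0226 297
teal z 0.1057 med [0.3856 0.0106] circ [0.3861 0.0107] 0.0224 283
blue z 0.1062 med [ 0.4737 -0.0411] circ [ 0.4734 -0.0414] 0.0226 281
teal2 z 0.1055 med [ 0.5614 -0.0498] circ [ 0.5621 -0.0496] 0.0226 278
tin z 0.1074 med [0.5354 0.0632] circ [0.5352 0.0634] 0.0374 773
tea z 0.137 med [ 0.5116 -0.1957] circ [ 0.5124 -0.1966] 0.0724 830
```

View pics/c1.png

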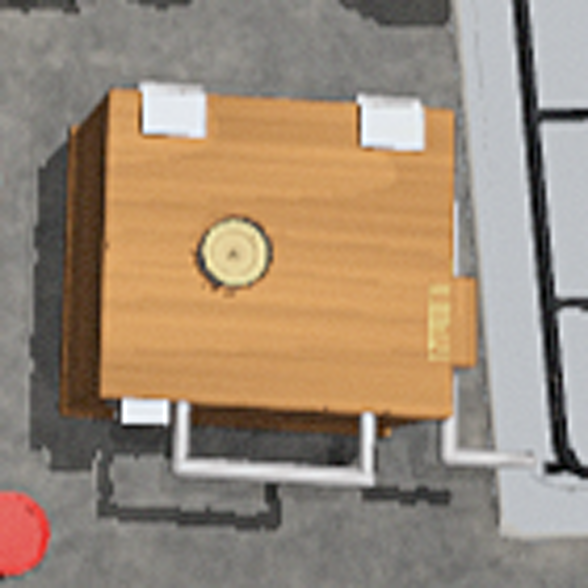

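The crop shows lid corners at TL (110,90), TR (453,110), BL (100,397) and BR (450,415). The bar runs (180,465)-(368,478), the pin (452,458)-(540,462), and the tea light is at (235,253). A tab for the stay sticks out on the right.

Run:
```python
from h import *
p=lambda x,y,z: plane('top',390+x/4.2,200+y/4.2,z)
TL,TR,BL,BR=[p(*a,.13) for a in ((110,90),(453,110),(100,397),(450,415))]
print(TL,TR,BL,BR)
ax=(TL+TR-BL-BR)/2; print('yaw x',np.arctan2(ax[1],ax[0]),np.linalg.norm(ax)); ay=(TL+BL-TR-BR)/2; print('yaw y',np.arctan2(-ay[0],ay[1]),np.linalg.norm(ay)); print('lid c',(TL+TR+BL+BR)/4)
print('bar',p(180,465,.125),p(368,478,.125)); print('pin',p(452,458,.1),p(540,462,.1)); print('tea',p(235,253,.145))
im=cv2.imread('pics/top0.png'); D=np.load('pics/top0.png.npy'); W=cloud('top',D);z=W[...,2]
for u,v in((195,300),(228,298)):
    m=np.zeros(z.shape,bool); m[v-15:v+16,u-15:u+15]=1; m&=abs(z-.105)<.006
    q=W[m][:,:2].astype(np.float32); print(cv2.minEnclosingCircle(q),np.median(q,0))
```

```text
[ 0.6055213  -0.13344616  0.13      ] [ 0.589268   -0.32192143  0.13      ] [ 0.43622213 -0.11838973  0.13      ] [ 0.42164601 -0.30651716  0.13      ]
yaw x -0.09016386882410779 0.16914765726893854
yaw y -0.081679765600428 0.18893123813774865
lid c [ 0.51316436 -0.22006862  0.13      ]
bar [ 0.39883667 -0.16038221  0.125     ] [ 0.38926417 -0.26123385  0.125     ]
pin [ 0.39993819 -0.31559099  0.1       ] [ 0.39650364 -0.36379315  0.1       ]
tea [ 0.51076311 -0.19284817  0.145     ]
((0.437445729970932, 0.39023858308792114), 0.022899411618709564) [0.43704784 0.38943925]
((0.4432604908943176, 0.3147164285182953), 0.020716633647680283) [0.4418997  0.31446147]
```

```bash
python3 -m creep '[{"rz":-0.1083},{"rz":-0.1083},{"rz":-0.1083},{"rz":-0.1083},{"rz":-0.1083},{"rz":-0.1083},{"rz":-0.1083},{"rz":-0.1083},{"rz":-0.1083},{"rz":-0.1083}]' -0.5 30
python3 -m creep '[{"dx":3.55,"dy":1.84},{"dx":3.55,"dy":1.84},{"dx":3.55,"dy":1.84},{"dx":3.55,"dy":1.84},{"dx":3.55,"dy":1.84},{"dx":3.55,"dy":1.84},{"dx":3.55,"dy":1.84},{"dx":3.55,"dy":1.84},{"dx":3.55,"dy":1.84},{"dx":3.55,"dy":1.84},{"dx":3.55,"dy":1.84},{"dx":3.55,"dy":1.84}]'
cat >> h.py <<'E'
yaw=-.086; C=np.array([.514,-.220,0]); Z=R.from_euler('z',yaw)
def cw(x,y,z): return C+Z.apply([x/1000,y/1000,z/1000])
def tool(tilt=0,dyaw=0): # tool down, x along chest y, jaws along chest x; tilt back (rad)
    M=np.array([[0,1,0],[1,0,0],[0,0,-1.]]).T
    return R.from_euler('z',yaw+dyaw)*R.from_matrix(M)*R.from_rotvec([-tilt,0,0])
def tcp(p,tilt=0,dyaw=0,l=.155): return np.array(p)-tool(tilt,dyaw).apply([0,0,l])
def go(p,tilt=0,dyaw=0): delta(tcp(p,tilt,dyaw),tool(tilt,dyaw))
E
python3 - <<'E'
from h import *
st(); go([.511,-.193,.304-.155])
E
```

```text
0.1 [ 0.2541 -0.5981  0.4039] [-3.077e+00 -6.270e-01  1.000e-03] [ 0.3 -0.5  0.3] 0.08537621330308275
d cm [ 39.48 -27.22  10.03] turn [-1.000e-03 -1.000e-03 -1.083e+00]invalid input at $[0]: expected keys dx, dy, dz, rx, ry, rz
invalid input at $[0]: expected keys dx, dy, dz, rx, ry, rz
```

```bash
python3 -m creep '[{"dx":0,"dy":0,"dz":0,"rx":0,"ry":0,"rz":-0.1083},{"dx":0,"dy":0,"dz":0,"rx":0,"ry":0,"rz":-0.1083},{"dx":0,"dy":0,"dz":0,"rx":0,"ry":0,"rz":-0.1083},{"dx":0,"dy":0,"dz":0,"rx":0,"ry":0,"rz":-0.1083},{"dx":0,"dy":0,"dz":0,"rx":0,"ry":0,"rz":-0.1083},{"dx":0,"dy":0,"dz":0,"rx":0,"ry":0,"rz":-0.1083},{"dx":0,"dy":0,"dz":0,"rx":0,"ry":0,"rz":-0.1083},{"dx":0,"dy":0,"dz":0,"rx":0,"ry":0,"rz":-0.1083},{"dx":0,"dy":0,"dz":0,"rx":0,"ry":0,"rz":-0.1083},{"dx":0,"dy":0,"dz":0,"rx":0,"ry":0,"rz":-0.1083}]' -0.5 30
python3 -m creep '[{"dx":3.55,"dy":1.84,"dz":0,"rx":0,"ry":0,"rz":0},{"dx":3.55,"dy":1.84,"dz":0,"rx":0,"ry":0,"rz":0},{"dx":3.55,"dy":1.84,"dz":0,"rx":0,"ry":0,"rz":0},{"dx":3.55,"dy":1.84,"dz":0,"rx":0,"ry":0,"rz":0},{"dx":3.55,"dy":1.84,"dz":0,"rx":0,"ry":0,"rz":0},{"dx":3.55,"dy":1.84,"dz":0,"rx":0,"ry":0,"rz":0},{"dx":3.55,"dy":1.84,"dz":0,"rx":0,"ry":0,"rz":0},{"dx":3.55,"dy":1.84,"dz":0,"rx":0,"ry":0,"rz":0},{"dx":3.55,"dy":1.84,"dz":0,"rx":0,"ry":0,"rz":0},{"dx":3.55,"dy":1.84,"dz":0,"rx":0,"ry":0,"rz":0},{"dx":3.55,"dy":1.84,"dz":0,"rx":0,"ry":0,"rz":0},{"dx":3.55,"dy":1.84,"dz":0,"rx":0,"ry":0,"rz":0}]'
python3 - <<'E'
from h import *
st(); go([.511,-.193,.304-.155])
E
```

```text
clock: 0.93
eef_pos: [0.2541, -0.5981, 0.4042]
orientation: [-2.309, -2.129, -0.0]
contact_force: [0.9, -0.4, 1.0]
width: 0.0642
clock: 1.93
eef_pos: [0.5113, -0.1909, 0.4046]
orientation: [-2.315, -2.124, 0.0]
contact_force: [0.4, -1.1, -0.1]
width: 0.0643
1.9333 [ 0.5113 -0.1909  0.4046] [-2.315 -2.124  0.   ] [ 0.4 -1.1 -0.1] 0.06430819186715807
d cm [-2.100e-01 -1.000e-02  1.006e+01] turn [-0.  0. -0.]
```

```bash
python3 -m creep '[{"dx":-0.2,"dy":0,"dz":2.5,"rx":0,"ry":0,"rz":0},{"dx":0,"dy":0,"dz":2.5,"rx":0,"ry":0,"rz":0},{"dx":0,"dy":0,"dz":2.5,"rx":0,"ry":0,"rz":0},{"dx":0,"dy":0,"dz":1.5,"rx":0,"ry":0,"rz":0},{"dx":0,"dy":0,"dz":1.0,"rx":0,"ry":0,"rz":0},{"dx":0,"dy":0,"dz":0,"rx":0,"ry":0,"rz":0}]' -0.5 30
python3 -m creep '[{"dx":0,"dy":0,"dz":0,"rx":0,"ry":0,"rz":0},{"dx":0,"dy":0,"dz":0,"rx":0,"ry":0,"rz":0},{"dx":0,"dy":0,"dz":0,"rx":0,"ry":0,"rz":0},{"dx":0,"dy":0,"dz":0,"rx":0,"ry":0,"rz":0},{"dx":0,"dy":0,"dz":0,"rx":0,"ry":0,"rz":0},{"dx":0,"dy":0,"dz":0,"rx":0,"ry":0,"rz":0}]' 1 25
python3 -m creep '[{"dx":0,"dy":0,"dz":-2,"rx":0,"ry":0,"rz":0},{"dx":0,"dy":0,"dz":-2,"rx":0,"ry":0,"rz":0},{"dx":0,"dy":0,"dz":-2,"rx":0,"ry":0,"rz":0},{"dx":0,"dy":0,"dz":-2,"rx":0,"ry":0,"rz":0}]'
python3 - <<'E'
from h import *
st(); go([.455,.205,.304-.155])
E
```

```text
clock: 2.43
eef_pos: [0.5098, -0.1946, 0.3024]
orientation: [-2.312, -2.121, 0.002]
contact_force: [-0.8, -0.6, -0.8]
width: 0.0642
clock: 2.93
eef_pos: [0.511, -0.1949, 0.3061]
orientation: [2.314, 2.122, 0.001]
contact_force: [-1.5, 0.6, 7.0]
width: 0.0363
clock: 3.27
eef_pos: [0.5105, -0.1947, 0.3859]
orientation: [2.315, 2.124, 0.0]
contact_force: [-0.1, -0.1, 0.6]
width: 0.0361
3.2667 [ 0.5105 -0.1947  0.3859] [2.315 2.124 0.   ] [-0.1 -0.1  0.6] 0.03613281315646655
d cm [39.35 -8.96  8.19] turn [0. 0. 0.]
```

```bash
python3 -m creep '[{"dx":3.58,"dy":-0.81,"dz":0,"rx":0,"ry":0,"rz":0},{"dx":3.58,"dy":-0.81,"dz":0,"rx":0,"ry":0,"rz":0},{"dx":3.58,"dy":-0.81,"dz":0,"rx":0,"ry":0,"rz":0},{"dx":3.58,"dy":-0.81,"dz":0,"rx":0,"ry":0,"rz":0},{"dx":3.58,"dy":-0.81,"dz":0,"rx":0,"ry":0,"rz":0},{"dx":3.58,"dy":-0.81,"dz":0,"rx":0,"ry":0,"rz":0},{"dx":3.58,"dy":-0.81,"dz":0,"rx":0,"ry":0,"rz":0},{"dx":3.58,"dy":-0.81,"dz":0,"rx":0,"ry":0,"rz":0},{"dx":3.58,"dy":-0.81,"dz":0,"rx":0,"ry":0,"rz":0},{"dx":3.58,"dy":-0.81,"dz":0,"rx":0,"ry":0,"rz":0},{"dx":3.58,"dy":-0.81,"dz":0,"rx":0,"ry":0,"rz":0},{"dx":0,"dy":0,"dz":0,"rx":0,"ry":0,"rz":0}]'
python3 -m creep '[{"dx":0,"dy":0,"dz":3.5,"rx":0,"ry":0,"rz":0},{"dx":0,"dy":0,"dz":3.5,"rx":0,"ry":0,"rz":0},{"dx":0,"dy":0,"dz":3.5,"rx":0,"ry":0,"rz":0},{"dx":0,"dy":0,"dz":3.5,"rx":0,"ry":0,"rz":0},{"dx":0,"dy":0,"dz":3.5,"rx":0,"ry":0,"rz":0},{"dx":0,"dy":0,"dz":2,"rx":0,"ry":0,"rz":0},{"dx":0,"dy":0,"dz":0.7,"rx":0,"ry":0,"rz":0},{"dx":0,"dy":0,"dz":0.4,"rx":0,"ry":0,"rz":0},{"dx":0,"dy":0,"dz":0,"rx":0,"ry":0,"rz":0}]'
python3 - <<'E'
from h import *
st(); go([.455,.205,.176-.155])
E
```

```text
clock: 4.27
eef_pos: [0.4532, 0.2124, 0.3857]
orientation: [-2.304, -2.133, -0.005]
contact_force: [-0.8, 0.5, -0.4]
width: 0.0363
clock: 5.02
eef_pos: [0.456, 0.2054, 0.1791]
orientation: [-2.315, -2.124, -0.001]
contact_force: [1.4, 0.5, -0.5]
width: 0.036
5.0167 [0.456  0.2054 0.1791] [-2.315e+00 -2.124e+00 -1.000e-03] [ 1.4  0.5 -0.5] 0.0360402242856401
d cm [-0.05 -0.09  0.31] turn [ 0. -0.  0.]
```

```bash
python3 -m creep '[{"dx":0,"dy":0,"dz":0.2,"rx":0,"ry":0,"rz":0},{"dx":0,"dy":0,"dz":0,"rx":0,"ry":0,"rz":0}]'
python3 -m creep '[{"dx":0,"dy":0,"dz":0,"rx":0,"ry":0,"rz":0},{"dx":0,"dy":0,"dz":0,"rx":0,"ry":0,"rz":0},{"dx":0,"dy":0,"dz":0,"rx":0,"ry":0,"rz":0},{"dx":0,"dy":0,"dz":0,"rx":0,"ry":0,"rz":0},{"dx":0,"dy":0,"dz":-1,"rx":0,"ry":0,"rz":0},{"dx":0,"dy":0,"dz":-2,"rx":0,"ry":0,"rz":0},{"dx":0,"dy":0,"dz":-3,"rx":0,"ry":0,"rz":0},{"dx":0,"dy":0,"dz":-3.5,"rx":0,"ry":0,"rz":0},{"dx":0,"dy":0,"dz":-3.5,"rx":0,"ry":0,"rz":0},{"dx":0,"dy":0,"dz":-3.5,"rx":0,"ry":0,"rz":0},{"dx":0,"dy":0,"dz":-3.5,"rx":0,"ry":0,"rz":0}]' -0.3
python3 -m creep '[{"dx":-3.5,"dy":-0.22,"dz":0,"rx":0,"ry":0,"rz":0},{"dx":-3.5,"dy":-0.22,"dz":0,"rx":0,"ry":0,"rz":0},{"dx":-3.5,"dy":-0.22,"dz":0,"rx":0,"ry":0,"rz":0},{"dx":-3.5,"dy":-0.22,"dz":0,"rx":0,"ry":0,"rz":0},{"dx":-3.5,"dy":-0.22,"dz":0,"rx":0,"ry":0,"rz":0},{"dx":-3.5,"dy":-0.22,"dz":0,"rx":0,"ry":0,"rz":0},{"dx":-3.5,"dy":-0.22,"dz":0,"rx":0,"ry":0,"rz":0},{"dx":-3.5,"dy":-0.22,"dz":0,"rx":0,"ry":0,"rz":0},{"dx":-3.5,"dy":-0.22,"dz":0,"rx":0,"ry":0,"rz":0},{"dx":-3.5,"dy":-0.22,"dz":0,"rx":0,"ry":0,"rz":0},{"dx":-3.5,"dy":-0.22,"dz":0,"rx":0,"ry":0,"rz":0},{"dx":-3.4,"dy":-0.22,"dz":0,"rx":0,"ry":0,"rz":0}]' 0.43
python3 - <<'E'
from h import *
snap('top','pics/t2.png'); im,D=snap('scene','pics/s2.png')
im=cv2.imread('pics/t2.png');D=np.load('pics/t2.png.npy'); z=cloud('top',D)[...,2]
u,v=proj('top',[.456,.205,.015]); print(u,v)
b=cv2.imread('pics/s2.png')
a=cv2.resize(im[230:320,200:320],(480,360)); u,v=map(int,proj('scene',cw(-100,-80,110))); a2=cv2.resize(b[v-60:v+30,max(u-60,0):u+60],(480,360),interpolation=cv2.INTER_CUBIC)[:, :320]
cv2.imwrite('pics/c2.png',np.hstack([a,a2]))
st(); go(cw(-121,0,125)); print('bar at t 1.5 tilt .7'); go(cw(-121,0,123))
E
```

```text
clock: 5.18
eef_pos: [0.4563, 0.2055, 0.178]
orientation: [2.314, 2.123, 0.003]
contact_force: [0.0, 0.3, -0.6]
width: 0.0364
clock: 6.1
eef_pos: [0.4549, 0.2055, 0.3793]
orientation: [2.314, 2.125, 0.001]
contact_force: [0.7, -0.1, -0.7]
width: 0.0552
clock: 7.1
eef_pos: [0.3926, -0.2113, 0.3777]
orientation: [2.314, 2.124, 0.001]
contact_force: [0.8, -0.3, 0.7]
width: 0.0246
275.074075349764 293.638135300164
7.2 [ 0.3917 -0.2146  0.3772] [ 2.322  2.116 -0.   ] [-0.3  0.3 -0.1] 0.024668289313055588
d cm [0.52 0.12 9.72] turn [ 0.     0.001 -0.007]
bar at t 1.5 tilt .7
d cm [0.52 0.12 9.92] turn [ 0.     0.001 -0.007]
```

View pics/c2.png

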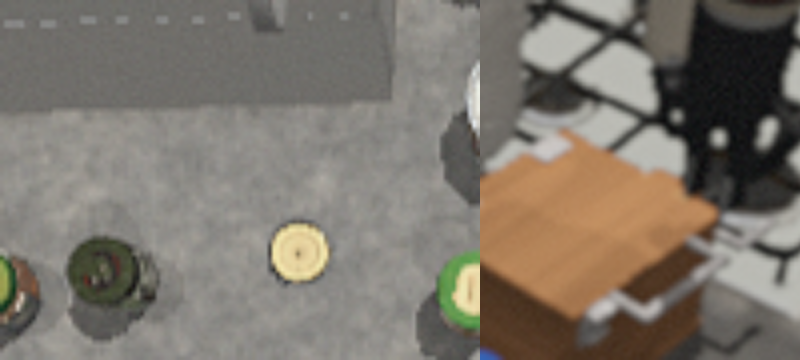

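The tea light stands at the intended spot (crop (298,252), which is top pixel (275,293)). The gripper is over the bar.

```bash
python3 -m creep '[{"dx":0.3,"dy":0.1,"dz":2.5,"rx":0,"ry":0,"rz":0},{"dx":0,"dy":0,"dz":2.5,"rx":0,"ry":0,"rz":0},{"dx":0,"dy":0,"dz":2.5,"rx":0,"ry":0,"rz":0},{"dx":0,"dy":0,"dz":1.5,"rx":0,"ry":0,"rz":0},{"dx":0,"dy":0,"dz":0.8,"rx":0,"ry":0,"rz":0},{"dx":0,"dy":0,"dz":0,"rx":0,"ry":0,"rz":0}]' 0.43 60
python3 -m creep '[{"dx":0,"dy":0,"dz":0,"rx":0,"ry":0,"rz":0},{"dx":0,"dy":0,"dz":0,"rx":0,"ry":0,"rz":0},{"dx":0,"dy":0,"dz":0,"rx":0,"ry":0,"rz":0},{"dx":0,"dy":0,"dz":0,"rx":0,"ry":0,"rz":0}]' 1 60
cat >> h.py <<'E'
from scipy.linalg import logm
def bar(th): a=th+.024; return cw(85-206*np.cos(a),0,120+206*np.sin(a))
def pin(a): return cw(35-139*np.cos(a),-132,100+139*np.sin(a))
def seg(f,a,b,ta,tb,n,off=np.zeros(3)):
    "constant row (cm, rad) for n rows taking tool from f(a),tilt ta to f(b),tilt tb; max deviation of grasp point"
    Ta,Tb=[(tcp(f(x),t),tool(t)) for x,t in ((a,ta),(b,tb))]
    rv=(Ta[1].inv()*Tb[1]).as_rotvec()/n; Rr=R.from_rotvec(rv)
    d=Ta[1].inv().apply(Tb[0]-Ta[0]); S=np.zeros((3,3)); A=R.identity()
    for i in range(n): S+=A.as_matrix(); A=A*Rr
    s=np.linalg.solve(S,d); p,q=Ta; dev=0
    for i in range(n):
        p=p+q.apply(s); q=q*Rr; g=p+q.apply([0,0,.155]); x=a+(b-a)*(i+1)/n
        dev=max(dev,np.linalg.norm(g-f(x)))
    print(f'{a:.2f}->{b:.2f} n={n}: d',np.round(s*100,3),'r',np.round(rv,4),'dev mm',round(dev*1000,1))
E
python3 - <<'E'
from h import *
st(); delta(tcp(bar(0)),tool())
th=np.linspace(0,1.5,7); ti=th/1.5*.7
for i in range(6): seg(bar,th[i],th[i+1],ti[i],ti[i+1],12)
E
```

```text
clock: 7.7
eef_pos: [0.3942, -0.2063, 0.2778]
orientation: [-2.312, -2.123, 0.001]
contact_force: [-0.2, 0.7, -0.5]
width: 0.0245
clock: 8.03
eef_pos: [0.3931, -0.2066, 0.2793]
orientation: [-2.312, -2.121, 0.004]
contact_force: [-13.2, 3.4, 4.5]
width: 0.0078
8.0333 [ 0.3931 -0.2066  0.2793] [-2.312 -2.121  0.004] [-13.2   3.4   4.5] 0.007813302596784418
d cm [-0.29  0.07 -0.06] turn [-0.005 -0.001 -0.001]
0.00->0.25 n=12: d [-0.    -0.065 -0.419] r [-0.0097 -0.      0.    ] dev mm 2.4
0.25->0.50 n=12: d [-0.    0.08 -0.36] r [-0.0097  0.     -0.    ] dev mm 2.4
0.50->0.75 n=12: d [ 0.     0.194 -0.253] r [-0.0097 -0.      0.    ] dev mm 2.4
0.75->1.00 n=12: d [-0.     0.262 -0.113] r [-0.0097  0.      0.    ] dev mm 2.4
1.00->1.25 n=12: d [0.    0.276 0.043] r [-0.0097  0.     -0.    ] dev mm 2.4
1.25->1.50 n=12: d [-0.     0.232  0.193] r [-0.0097  0.     -0.    ] dev mm 2.4
```

Run:
```python
from h import *
th=np.linspace(0,1.5,13); ti=th/1.5*.7
for i in range(12): seg(bar,th[i],th[i+1],ti[i],ti[i+1],6)
```

```text
0.00->0.12 n=6: d [-0.    -0.103 -0.426] r [-0.0097 -0.      0.    ] dev mm 0.6
0.12->0.25 n=6: d [ 0.    -0.026 -0.41 ] r [-0.0097 -0.     -0.    ] dev mm 0.6
0.25->0.38 n=6: d [-0.     0.046 -0.38 ] r [-0.0097 -0.      0.    ] dev mm 0.6
0.38->0.50 n=6: d [-0.     0.113 -0.338] r [-0.0097  0.     -0.    ] dev mm 0.6
0.50->0.62 n=6: d [ 0.     0.17  -0.284] r [-0.0097 -0.      0.    ] dev mm 0.6
0.62->0.75 n=6: d [ 0.     0.216 -0.221] r [-0.0097 -0.     -0.    ] dev mm 0.6
0.75->0.88 n=6: d [-0.     0.251 -0.15 ] r [-0.0097 -0.      0.    ] dev mm 0.6
0.88->1.00 n=6: d [ 0.     0.272 -0.075] r [-0.0097  0.      0.    ] dev mm 0.6
1.00->1.12 n=6: d [0.    0.278 0.004] r [-0.0097  0.     -0.    ] dev mm 0.6
1.12->1.25 n=6: d [-0.     0.271  0.082] r [-0.0097  0.      0.    ] dev mm 0.6
1.25->1.38 n=6: d [-0.     0.249  0.157] r [-0.0097  0.      0.    ] dev mm 0.6
1.38->1.50 n=6: d [0.    0.213 0.227] r [-0.0097  0.     -0.    ] dev mm 0.6
```

```bash
python3 -m creep '[{"dx":0,"dy":-0.2,"dz":-0.426,"rx":-0.0097,"ry":0,"rz":0},{"dx":0,"dy":-0.103,"dz":-0.426,"rx":-0.0097,"ry":0,"rz":0},{"dx":0,"dy":-0.103,"dz":-0.426,"rx":-0.0097,"ry":0,"rz":0},{"dx":0,"dy":-0.103,"dz":-0.426,"rx":-0.0097,"ry":0,"rz":0},{"dx":0,"dy":-0.103,"dz":-0.426,"rx":-0.0097,"ry":0,"rz":0},{"dx":0,"dy":-0.103,"dz":-0.426,"rx":-0.0097,"ry":0,"rz":0},{"dx":0,"dy":-0.026,"dz":-0.41,"rx":-0.0097,"ry":0,"rz":0},{"dx":0,"dy":-0.026,"dz":-0.41,"rx":-0.0097,"ry":0,"rz":0},{"dx":0,"dy":-0.026,"dz":-0.41,"rx":-0.0097,"ry":0,"rz":0},{"dx":0,"dy":-0.026,"dz":-0.41,"rx":-0.0097,"ry":0,"rz":0},{"dx":0,"dy":-0.026,"dz":-0.41,"rx":-0.0097,"ry":0,"rz":0},{"dx":0,"dy":-0.026,"dz":-0.41,"rx":-0.0097,"ry":0,"rz":0}]'
python3 -m creep '[{"dx":0,"dy":0.046,"dz":-0.38,"rx":-0.0097,"ry":0,"rz":0},{"dx":0,"dy":0.046,"dz":-0.38,"rx":-0.0097,"ry":0,"rz":0},{"dx":0,"dy":0.046,"dz":-0.38,"rx":-0.0097,"ry":0,"rz":0},{"dx":0,"dy":0.046,"dz":-0.38,"rx":-0.0097,"ry":0,"rz":0},{"dx":0,"dy":0.046,"dz":-0.38,"rx":-0.0097,"ry":0,"rz":0},{"dx":0,"dy":0.046,"dz":-0.38,"rx":-0.0097,"ry":0,"rz":0},{"dx":0,"dy":0.113,"dz":-0.338,"rx":-0.0097,"ry":0,"rz":0},{"dx":0,"dy":0.113,"dz":-0.338,"rx":-0.0097,"ry":0,"rz":0},{"dx":0,"dy":0.113,"dz":-0.338,"rx":-0.0097,"ry":0,"rz":0},{"dx":0,"dy":0.113,"dz":-0.338,"rx":-0.0097,"ry":0,"rz":0},{"dx":0,"dy":0.113,"dz":-0.338,"rx":-0.0097,"ry":0,"rz":0},{"dx":0,"dy":0.113,"dz":-0.338,"rx":-0.0097,"ry":0,"rz":0}]'
python3 - <<'E'
from h import *
st(); delta(tcp(bar(.5),.2333),tool(.2333))
E
```

```text
clock: 9.03
eef_pos: [0.3818, -0.2057, 0.3285]
orientation: [2.253, 2.066, 0.118]
contact_force: [-7.2, 2.0, -6.9]
width: 0.0075
clock: 10.03
eef_pos: [0.3825, -0.2059, 0.3723]
orientation: [2.188, 2.006, 0.228]
contact_force: [-28.2, 5.3, 8.0]
width: 0.0078
10.0333 [ 0.3825 -0.2059  0.3723] [2.188 2.006 0.228] [-28.2   5.3   8. ] 0.007783254334450907
d cm [-0.27  0.33 -0.09] turn [-0.008 -0.001 -0.001]
```

```bash
python3 -m creep '[{"dx":0,"dy":0.07,"dz":-0.284,"rx":-0.0097,"ry":0,"rz":0},{"dx":0,"dy":0.12,"dz":-0.284,"rx":-0.0097,"ry":0,"rz":0},{"dx":0,"dy":0.15,"dz":-0.284,"rx":-0.0097,"ry":0,"rz":0},{"dx":0,"dy":0.17,"dz":-0.284,"rx":-0.0097,"ry":0,"rz":0},{"dx":0,"dy":0.17,"dz":-0.284,"rx":-0.0097,"ry":0,"rz":0},{"dx":0,"dy":0.17,"dz":-0.284,"rx":-0.0097,"ry":0,"rz":0},{"dx":0,"dy":0.216,"dz":-0.221,"rx":-0.0097,"ry":0,"rz":0},{"dx":0,"dy":0.216,"dz":-0.221,"rx":-0.0097,"ry":0,"rz":0},{"dx":0,"dy":0.216,"dz":-0.221,"rx":-0.0097,"ry":0,"rz":0},{"dx":0,"dy":0.216,"dz":-0.221,"rx":-0.0097,"ry":0,"rz":0},{"dx":0,"dy":0.216,"dz":-0.221,"rx":-0.0097,"ry":0,"rz":0},{"dx":0,"dy":0.216,"dz":-0.221,"rx":-0.0097,"ry":0,"rz":0}]'
python3 - <<'E'
from h import *
st(); delta(tcp(bar(.75),.35),tool(.35))
E
```

```text
clock: 11.03
eef_pos: [0.3956, -0.207, 0.41]
orientation: [2.112, 1.938, 0.339]
contact_force: [-24.8, 6.5, 13.3]
width: 0.0075
11.0333 [ 0.3956 -0.207   0.41  ] [2.112 1.938 0.339] [-24.8   6.5  13.3] 0.00747796215197351
d cm [-0.28  0.33  0.16] turn [-0.003  0.     0.   ]
```

```bash
python3 -m creep '[{"dx":0,"dy":0.22,"dz":-0.22,"rx":-0.0097,"ry":0,"rz":0},{"dx":0,"dy":0.22,"dz":-0.22,"rx":-0.0097,"ry":0,"rz":0},{"dx":0,"dy":0.25,"dz":-0.15,"rx":-0.0097,"ry":0,"rz":0},{"dx":0,"dy":0.25,"dz":-0.15,"rx":-0.0097,"ry":0,"rz":0},{"dx":0,"dy":0.25,"dz":-0.15,"rx":-0.0097,"ry":0,"rz":0},{"dx":0,"dy":0.25,"dz":-0.15,"rx":-0.0097,"ry":0,"rz":0},{"dx":0,"dy":0.27,"dz":-0.075,"rx":-0.0097,"ry":0,"rz":0},{"dx":0,"dy":0.27,"dz":-0.075,"rx":-0.0097,"ry":0,"rz":0},{"dx":0,"dy":0.27,"dz":-0.075,"rx":-0.0097,"ry":0,"rz":0},{"dx":0,"dy":0.27,"dz":-0.075,"rx":-0.0097,"ry":0,"rz":0},{"dx":0,"dy":0.27,"dz":-0.075,"rx":-0.0097,"ry":0,"rz":0},{"dx":0,"dy":0.27,"dz":-0.075,"rx":-0.0097,"ry":0,"rz":0}]'
python3 -m creep '[{"dx":0,"dy":0.278,"dz":0.004,"rx":-0.0097,"ry":0,"rz":0},{"dx":0,"dy":0.278,"dz":0.004,"rx":-0.0097,"ry":0,"rz":0},{"dx":0,"dy":0.278,"dz":0.004,"rx":-0.0097,"ry":0,"rz":0},{"dx":0,"dy":0.278,"dz":0.004,"rx":-0.0097,"ry":0,"rz":0},{"dx":0,"dy":0.278,"dz":0.004,"rx":-0.0097,"ry":0,"rz":0},{"dx":0,"dy":0.278,"dz":0.004,"rx":-0.0097,"ry":0,"rz":0},{"dx":0,"dy":0.271,"dz":0.082,"rx":-0.0097,"ry":0,"rz":0},{"dx":0,"dy":0.271,"dz":0.082,"rx":-0.0097,"ry":0,"rz":0},{"dx":0,"dy":0.271,"dz":0.082,"rx":-0.0097,"ry":0,"rz":0},{"dx":0,"dy":0.271,"dz":0.082,"rx":-0.0097,"ry":0,"rz":0},{"dx":0,"dy":0.271,"dz":0.082,"rx":-0.0097,"ry":0,"rz":0},{"dx":0,"dy":0.271,"dz":0.082,"rx":-0.0097,"ry":0,"rz":0}]'
python3 - <<'E'
from h import *
st(); delta(tcp(bar(1.25),.5833),tool(.5833))
E
```

```text
clock: 12.03
eef_pos: [0.4192, -0.2093, 0.4358]
orientation: [2.035, 1.868, 0.442]
contact_force: [-12.0, 0.2, 5.9]
width: 0.0077
clock: 13.03
eef_pos: [0.4504, -0.2123, 0.4473]
orientation: [1.96, 1.798, 0.538]
contact_force: [-6.8, -3.2, -2.7]
width: 0.0075
13.0333 [ 0.4504 -0.2123  0.4473] [1.96  1.798 0.538] [-6.8 -3.2 -2.7] 0.00751569886142575
d cm [-0.22  0.23  0.26] turn [0.    0.001 0.   ]
```

```bash
python3 -m creep '[{"dx":0,"dy":0.249,"dz":0.157,"rx":-0.0097,"ry":0,"rz":0},{"dx":0,"dy":0.249,"dz":0.157,"rx":-0.0097,"ry":0,"rz":0},{"dx":0,"dy":0.249,"dz":0.157,"rx":-0.0097,"ry":0,"rz":0},{"dx":0,"dy":0.249,"dz":0.157,"rx":-0.0097,"ry":0,"rz":0},{"dx":0,"dy":0.249,"dz":0.157,"rx":-0.0097,"ry":0,"rz":0},{"dx":0,"dy":0.249,"dz":0.157,"rx":-0.0097,"ry":0,"rz":0},{"dx":0,"dy":0.213,"dz":0.227,"rx":-0.0097,"ry":0,"rz":0},{"dx":0,"dy":0.213,"dz":0.227,"rx":-0.0097,"ry":0,"rz":0},{"dx":0,"dy":0.213,"dz":0.227,"rx":-0.0097,"ry":0,"rz":0},{"dx":0,"dy":0.213,"dz":0.227,"rx":-0.0097,"ry":0,"rz":0},{"dx":0,"dy":0.213,"dz":0.227,"rx":-0.0097,"ry":0,"rz":0},{"dx":0,"dy":0.213,"dz":0.227,"rx":-0.0097,"ry":0,"rz":0}]'
python3 -m creep '[{"dx":0,"dy":0.15,"dz":0.17,"rx":0,"ry":0,"rz":0},{"dx":0,"dy":0.1,"dz":0.1,"rx":0,"ry":0,"rz":0},{"dx":0,"dy":0.05,"dz":0.05,"rx":0,"ry":0,"rz":0}]'
cat >> h.py <<'E'
C=np.array([.511,-.220,0])
def tw(A,B,n):
    rv=(A[1].inv()*B[1]).as_rotvec()/n; Rr=R.from_rotvec(rv); d=A[1].inv().apply(B[0]-A[0]); S=np.zeros((3,3)); Q=R.identity()
    for i in range(n): S+=Q.as_matrix(); Q=Q*Rr
    s=np.linalg.solve(S,d); print(n,'rows d',np.round(s*100,3),'r',np.round(rv,4))
def cur():
    s=bot.get_obs(); return np.array(s['eef_pos']),R.from_rotvec(s['orientation'])
def pose(p,t=0,dy=0): return tcp(p,t,dy),tool(t,dy)
def thbar():
    p,q=cur(); g=p+q.apply([0,0,.155]); v=Z.inv().apply(g-C)*1000-[85,0,120]; return np.arctan2(v[2],-v[0])-.024,np.hypot(v[0],v[2])
E
python3 - <<'E'
from h import *
st(); print('th',thbar())
A=cur(); B=(A[0]-A[1].apply([0,0,.08]),A[1]); up=pin(0)+[0,0,.06]
tw(B,pose(up,0),8); d=tool().inv().apply(up-pin(0)); print(d)
a=np.linspace(0,1.79,6); t=np.linspace(0,.6,6)
for i in range(5): seg(pin,a[i],a[i+1],t[i],t[i+1],6)
E
```

```text
clock: 14.03
eef_pos: [0.4862, -0.2156, 0.4457]
orientation: [1.882, 1.726, 0.628]
contact_force: [-56.2, 8.0, 25.0]
width: 0.0078
clock: 14.28
eef_pos: [0.4874, -0.2159, 0.4461]
orientation: [1.886, 1.73, 0.625]
contact_force: [-78.9, 15.2, 37.4]
width: 0.0076
14.2833 [ 0.4874 -0.2159  0.4461] [1.886 1.73  0.625] [-78.9  15.2  37.4] 0.00760448383821178
th (np.float64(1.499618531935535), np.float64(207.1306091128991))
8 rows d [-1.675 -1.276  2.131] r [0.0867 0.0001 0.    ]
[ 0.    0.   -0.06]
0.00->0.36 n=6: d [-0.    -0.123 -0.801] r [-0.02  0.    0.  ] dev mm 3.0
0.36->0.72 n=6: d [ 0.     0.226 -0.624] r [-0.02  0.   -0.  ] dev mm 3.0
0.72->1.07 n=6: d [ 0.     0.455 -0.308] r [-0.02 -0.    0.  ] dev mm 3.0
1.07->1.43 n=6: d [0.    0.512 0.079] r [-0.02  0.    0.  ] dev mm 3.0
1.43->1.79 n=6: d [0.    0.385 0.449] r [-0.02  0.    0.  ] dev mm 3.0
```

```bash
python3 -m creep '[{"dx":0,"dy":-0.3,"dz":-0.25,"rx":0,"ry":0,"rz":0},{"dx":0,"dy":0,"dz":0,"rx":0,"ry":0,"rz":0}]'
python3 -m creep '[{"dx":0,"dy":0,"dz":0,"rx":0,"ry":0,"rz":0},{"dx":0,"dy":0,"dz":0,"rx":0,"ry":0,"rz":0},{"dx":0,"dy":0,"dz":-2,"rx":0,"ry":0,"rz":0},{"dx":0,"dy":0,"dz":-3,"rx":0,"ry":0,"rz":0},{"dx":0,"dy":0,"dz":-3,"rx":0,"ry":0,"rz":0}]' 0.43 40
python3 - <<'E'
from h import *
st(); tw(cur(),pose(pin(0)+[0,0,.06],0),8)
E
```

```text
clock: 14.45
eef_pos: [0.4857, -0.2154, 0.4457]
orientation: [1.882, 1.726, 0.628]
contact_force: [-29.2, 3.8, 11.8]
width: 0.0076
clock: 14.87
eef_pos: [0.436, -0.21, 0.5061]
orientation: [1.881, 1.728, 0.63]
contact_force: [1.2, -0.1, 0.6]
width: 0.0244
14.8667 [ 0.436  -0.21    0.5061] [1.881 1.728 0.63 ] [ 1.2 -0.1  0.6] 0.024433393128537127
8 rows d [-1.694 -1.271  2.112] r [ 0.0875 -0.      0.0002]
```

```bash
python3 -m creep '[{"dx":-1.69,"dy":-1.27,"dz":2.11,"rx":0.0875,"ry":0,"rz":0},{"dx":-1.69,"dy":-1.27,"dz":2.11,"rx":0.0875,"ry":0,"rz":0},{"dx":-1.69,"dy":-1.27,"dz":2.11,"rx":0.0875,"ry":0,"rz":0},{"dx":-1.69,"dy":-1.27,"dz":2.11,"rx":0.0875,"ry":0,"rz":0},{"dx":-1.69,"dy":-1.27,"dz":2.11,"rx":0.0875,"ry":0,"rz":0},{"dx":-1.69,"dy":-1.27,"dz":2.11,"rx":0.0875,"ry":0,"rz":0},{"dx":-1.69,"dy":-1.27,"dz":2.11,"rx":0.0875,"ry":0,"rz":0},{"dx":-1.69,"dy":-1.27,"dz":2.11,"rx":0.0875,"ry":0,"rz":0},{"dx":0,"dy":0,"dz":0,"rx":0,"ry":0,"rz":0}]' 0.2
python3 - <<'E'
from h import *
st(); go(pin(0))
E
```

```text
clock: 15.62
eef_pos: [0.3939, -0.3452, 0.3101]
orientation: [-2.311, -2.115, 0.009]
contact_force: [-0.5, 0.4, -0.6]
width: 0.0339
15.6167 [ 0.3939 -0.3452  0.3101] [-2.311 -2.115  0.009] [-0.5  0.4 -0.6] 0.03392947979676277
d cm [0.27 0.25 5.5 ] turn [-0.011 -0.002 -0.003]
```

```bash
python3 -m creep '[{"dx":0.1,"dy":0.2,"dz":2.2,"rx":0,"ry":0,"rz":0},{"dx":0,"dy":0,"dz":2.2,"rx":0,"ry":0,"rz":0},{"dx":0,"dy":0,"dz":1.2,"rx":0,"ry":0,"rz":0},{"dx":0,"dy":0,"dz":0,"rx":0,"ry":0,"rz":0}]' 0.2
python3 -m creep '[{"dx":0,"dy":0,"dz":0,"rx":0,"ry":0,"rz":0},{"dx":0,"dy":0,"dz":0,"rx":0,"ry":0,"rz":0},{"dx":0,"dy":0,"dz":0,"rx":0,"ry":0,"rz":0},{"dx":0,"dy":0,"dz":0,"rx":0,"ry":0,"rz":0}]' 1 40
python3 - <<'E'
from h import *
st(); go(pin(0))
E
```

```text
clock: 15.95
eef_pos: [0.3979, -0.3414, 0.256]
orientation: [-2.312, -2.122, 0.001]
contact_force: [-0.7, 0.0, 0.5]
width: 0.0347
clock: 16.28
eef_pos: [0.3973, -0.3423, 0.2589]
orientation: [-2.315, -2.122, 0.003]
contact_force: [-5.8, 2.4, 3.8]
width: 0.0084
16.2833 [ 0.3973 -0.3423  0.2589] [-2.315 -2.122  0.003] [-5.8  2.4  3.8] 0.00839029557380049
d cm [-0.03 -0.12  0.39] turn [-0.002  0.001 -0.001]
```

Run:
```python
from h import *
a=np.linspace(0,1.79,11); t=np.linspace(0,.6,11)
for i in range(10): seg(pin,a[i],a[i+1],t[i],t[i+1],3)
```

```text
0.00->0.18 n=3: d [-0.    -0.219 -0.82 ] r [-0.02 -0.    0.  ] dev mm 0.7
0.18->0.36 n=3: d [-0.    -0.027 -0.775] r [-0.02 -0.    0.  ] dev mm 0.7
0.36->0.54 n=3: d [ 0.     0.149 -0.686] r [-0.02  0.   -0.  ] dev mm 0.7
0.54->0.72 n=3: d [-0.     0.299 -0.558] r [-0.02  0.    0.  ] dev mm 0.7
0.72->0.90 n=3: d [ 0.     0.415 -0.398] r [-0.02 -0.   -0.  ] dev mm 0.7
0.90->1.07 n=3: d [ 0.     0.489 -0.215] r [-0.02 -0.    0.  ] dev mm 0.7
1.07->1.25 n=3: d [-0.     0.518 -0.02 ] r [-0.02  0.    0.  ] dev mm 0.7
1.25->1.43 n=3: d [0.    0.5   0.177] r [-0.02 -0.   -0.  ] dev mm 0.7
1.43->1.61 n=3: d [-0.     0.436  0.364] r [-0.02  0.   -0.  ] dev mm 0.7
1.61->1.79 n=3: d [0.    0.329 0.53 ] r [-0.02  0.    0.  ] dev mm 0.7
```

```bash
python3 -m creep '[{"dx":0,"dy":-0.22,"dz":-0.82,"rx":-0.02,"ry":0,"rz":0},{"dx":0,"dy":-0.22,"dz":-0.82,"rx":-0.02,"ry":0,"rz":0},{"dx":0,"dy":-0.22,"dz":-0.82,"rx":-0.02,"ry":0,"rz":0},{"dx":0,"dy":-0.03,"dz":-0.775,"rx":-0.02,"ry":0,"rz":0},{"dx":0,"dy":-0.03,"dz":-0.775,"rx":-0.02,"ry":0,"rz":0},{"dx":0,"dy":-0.03,"dz":-0.775,"rx":-0.02,"ry":0,"rz":0},{"dx":0,"dy":0.15,"dz":-0.69,"rx":-0.02,"ry":0,"rz":0},{"dx":0,"dy":0.15,"dz":-0.69,"rx":-0.02,"ry":0,"rz":0},{"dx":0,"dy":0.15,"dz":-0.69,"rx":-0.02,"ry":0,"rz":0},{"dx":0,"dy":0.3,"dz":-0.56,"rx":-0.02,"ry":0,"rz":0},{"dx":0,"dy":0.3,"dz":-0.56,"rx":-0.02,"ry":0,"rz":0},{"dx":0,"dy":0.3,"dz":-0.56,"rx":-0.02,"ry":0,"rz":0}]'
python3 - <<'E'
from h import *
st(); A=pose(pin(.716),.24); delta(*A)
E
```

```text
clock: 17.28
eef_pos: [0.3907, -0.3427, 0.3457]
orientation: [2.186, 2.0, 0.233]
contact_force: [-32.1, 8.8, 22.6]
width: 0.008
17.2833 [ 0.3907 -0.3427  0.3457] [2.186 2.    0.233] [-32.1   8.8  22.6] 0.008046507646708416
d cm [0.06 0.16 0.44] turn [-0.009 -0.    -0.003]
```

```bash
python3 -m creep '[{"dx":0,"dy":0.35,"dz":-0.48,"rx":-0.02,"ry":0,"rz":0},{"dx":0,"dy":0.37,"dz":-0.47,"rx":-0.02,"ry":0,"rz":0},{"dx":0,"dy":0.41,"dz":-0.4,"rx":-0.02,"ry":0,"rz":0},{"dx":0,"dy":0.49,"dz":-0.22,"rx":-0.02,"ry":0,"rz":0},{"dx":0,"dy":0.49,"dz":-0.22,"rx":-0.02,"ry":0,"rz":0},{"dx":0,"dy":0.49,"dz":-0.22,"rx":-0.02,"ry":0,"rz":0},{"dx":0,"dy":0.52,"dz":-0.02,"rx":-0.02,"ry":0,"rz":0},{"dx":0,"dy":0.52,"dz":-0.02,"rx":-0.02,"ry":0,"rz":0},{"dx":0,"dy":0.52,"dz":-0.02,"rx":-0.02,"ry":0,"rz":0},{"dx":0,"dy":0.5,"dz":0.18,"rx":-0.02,"ry":0,"rz":0},{"dx":0,"dy":0.5,"dz":0.18,"rx":-0.02,"ry":0,"rz":0},{"dx":0,"dy":0.5,"dz":0.18,"rx":-0.02,"ry":0,"rz":0}]'
python3 - <<'E'
from h import *
st(); A=pose(pin(1.432),.48); delta(*A)
p,q=cur(); g=p+q.apply([0,0,.155]); v=Z.inv().apply(g-C)*1000-[35,0,100]; print(np.arctan2(v[2],-v[0]),np.hypot(v[0],v[2]))
E
```

```text
clock: 18.28
eef_pos: [0.4447, -0.347, 0.3799]
orientation: [2.027, 1.858, 0.454]
contact_force: [-4.6, -6.9, 7.6]
width: 0.0084
18.2833 [ 0.4447 -0.347   0.3799] [2.027 1.858 0.454] [-4.6 -6.9  7.6] 0.008428159413830356
d cm [ 0.02 -0.28  0.39] turn [ 0.001  0.002 -0.   ]
1.441977729663938 143.66980965430093
```

```bash
python3 -m creep '[{"dx":0,"dy":0.44,"dz":0.36,"rx":-0.02,"ry":0,"rz":0},{"dx":0,"dy":0.44,"dz":0.36,"rx":-0.02,"ry":0,"rz":0},{"dx":0,"dy":0.44,"dz":0.36,"rx":-0.02,"ry":0,"rz":0},{"dx":0,"dy":0.33,"dz":0.53,"rx":-0.02,"ry":0,"rz":0},{"dx":0,"dy":0.33,"dz":0.53,"rx":-0.02,"ry":0,"rz":0},{"dx":0,"dy":0.33,"dz":0.53,"rx":-0.02,"ry":0,"rz":0},{"dx":0,"dy":0.15,"dz":0.25,"rx":0,"ry":0,"rz":0}]'
python3 - <<'E'
from h import *
st()
p,q=cur(); g=p+q.apply([0,0,.155]); v=Z.inv().apply(g-C)*1000-[35,0,100]; print(np.arctan2(v[2],-v[0]),np.hypot(v[0],v[2]))
E
```

```text
clock: 18.87
eef_pos: [0.4796, -0.3506, 0.367]
orientation: [1.951, 1.786, 0.551]
contact_force: [-34.6, 5.3, 26.5]
width: 0.0081
18.8667 [ 0.4796 -0.3506  0.367 ] [1.951 1.786 0.551] [-34.6   5.3  26.5] 0.008057501166299948
1.7997802822678843 142.73539235445583
```

```bash
python3 -m creep '[{"dx":0,"dy":-0.1,"dz":-0.2,"rx":0,"ry":0,"rz":0},{"dx":0,"dy":0,"dz":0,"rx":0,"ry":0,"rz":0}]'
python3 -m creep '[{"dx":0,"dy":0,"dz":0,"rx":0,"ry":0,"rz":0},{"dx":0,"dy":0,"dz":0,"rx":0,"ry":0,"rz":0},{"dx":0,"dy":0,"dz":-2,"rx":0,"ry":0,"rz":0},{"dx":0,"dy":0,"dz":-3,"rx":0,"ry":0,"rz":0},{"dx":0,"dy":0,"dz":-3,"rx":0,"ry":0,"rz":0},{"dx":0,"dy":0,"dz":-3,"rx":0,"ry":0,"rz":0},{"dx":0,"dy":0,"dz":-3,"rx":0,"ry":0,"rz":0}]' 0.3
python3 - <<'E'
from h import *
st(); snap('scene','pics/s3.png'); b=cv2.imread('pics/s3.png'); u,v=map(int,proj('scene',cw(50,0,200))); print(u,v)
cv2.imwrite('pics/c3.png',cv2.resize(b[v-70:v+80,u-90:u+110],(800,600),interpolation=cv2.INTER_CUBIC))
E
```

```text
clock: 19.03
eef_pos: [0.4778, -0.35, 0.3679]
orientation: [1.951, 1.787, 0.551]
contact_force: [-7.0, -2.5, 3.9]
width: 0.0084
clock: 19.62
eef_pos: [0.4001, -0.3412, 0.4843]
orientation: [1.949, 1.791, 0.554]
contact_force: [0.4, -1.4, -0.0]
width: 0.0299
19.6167 [ 0.4001 -0.3412  0.4843] [1.949 1.791 0.554] [ 0.4 -1.4 -0. ] 0.02989579579718895
387 174
```

View pics/c3.png

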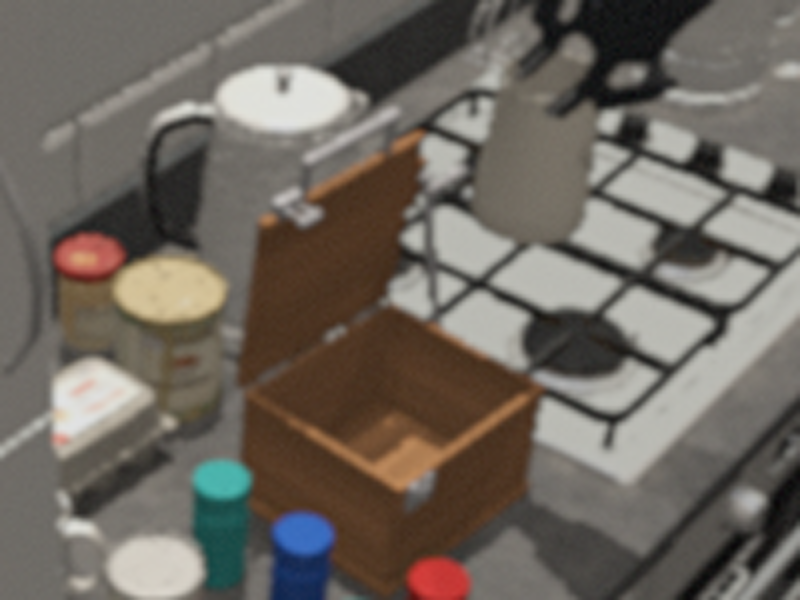

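The picture shows the lid standing open with the stay upright beside it (crop (430,250)) and the chest empty. Now the first jar.

Run:
```python
from h import *
tw(cur(),pose([.4255,.0986,.245]),12)
```

```text
12 rows d [ 3.682 -0.328  0.686] r [0.0504 0.0004 0.    ]
```

```bash
python3 -m creep '[{"dx":3.68,"dy":-0.33,"dz":0.69,"rx":0.0504,"ry":0.0004,"rz":0},{"dx":3.68,"dy":-0.33,"dz":0.69,"rx":0.0504,"ry":0.0004,"rz":0},{"dx":3.68,"dy":-0.33,"dz":0.69,"rx":0.0504,"ry":0.0004,"rz":0},{"dx":3.68,"dy":-0.33,"dz":0.69,"rx":0.0504,"ry":0.0004,"rz":0},{"dx":3.68,"dy":-0.33,"dz":0.69,"rx":0.0504,"ry":0.0004,"rz":0},{"dx":3.68,"dy":-0.33,"dz":0.69,"rx":0.0504,"ry":0.0004,"rz":0},{"dx":3.68,"dy":-0.33,"dz":0.69,"rx":0.0504,"ry":0.0004,"rz":0},{"dx":3.68,"dy":-0.33,"dz":0.69,"rx":0.0504,"ry":0.0004,"rz":0},{"dx":3.68,"dy":-0.33,"dz":0.69,"rx":0.0504,"ry":0.0004,"rz":0},{"dx":3.68,"dy":-0.33,"dz":0.69,"rx":0.0504,"ry":0.0004,"rz":0},{"dx":3.68,"dy":-0.33,"dz":0.69,"rx":0.0504,"ry":0.0004,"rz":0},{"dx":3.68,"dy":-0.33,"dz":0.69,"rx":0.0504,"ry":0.0004,"rz":0}]' -0.5
python3 -m creep '[{"dx":0,"dy":0,"dz":0,"rx":0,"ry":0,"rz":0},{"dx":0,"dy":0,"dz":0,"rx":0,"ry":0,"rz":0},{"dx":0,"dy":0,"dz":0,"rx":0,"ry":0,"rz":0}]'
python3 - <<'E'
from h import *
st(); go([.4255,.0986,.085])
im,D=vision.capture('top'); W=cloud('top',D); z=W[...,2]
# lid angle from propped lid points
v=(W-C)@Z.as_matrix()*1000; m=(abs(v[...,1])<80)&(z>.16)&(z<.27)&(v[...,0]>20)&(v[...,0]<130)
cv2.imwrite('pics/t4.png',im[...,::-1]); np.save('pics/t4.png.npy',D)
im,D=vision.capture('scene'); W=cloud('scene',D); z=W[...,2]; v=(W-C)@Z.as_matrix()*1000
m=(abs(v[...,1])<80)&(z>.15)&(z<.28)&(v[...,0]>20)&(v[...,0]<130); x=v[m]; k=np.polyfit(x[:,2]-120,x[:,0],1); print('lid front face slope -> angle',np.pi/2+np.arctan(k[0]),k,m.sum())
E
```

```text
clock: 20.67
eef_pos: [0.4259, 0.1017, 0.3944]
orientation: [-2.306, -2.122, 0.002]
contact_force: [1.2, 0.2, 0.0]
width: 0.0641
clock: 20.92
eef_pos: [0.4266, 0.0991, 0.3942]
orientation: [-2.306, -2.121, 0.001]
contact_force: [0.9, -0.7, -0.5]
width: 0.0642
20.9167 [0.4266 0.0991 0.3942] [-2.306e+00 -2.121e+00  1.000e-03] [ 0.9 -0.7 -0.5] 0.06420802768628946
d cm [-1.400e-01 -1.000e-02  1.542e+01] turn [-0.006 -0.005  0.003]
lid front face slope -> angle 1.4710413420565667 [-0.1000872  86.91288796] 473
```

```bash
python3 -m creep '[{"dx":-0.1,"dy":0,"dz":3.5,"rx":-0.006,"ry":-0.005,"rz":0.003},{"dx":0,"dy":0,"dz":3.5,"rx":0,"ry":0,"rz":0},{"dx":0,"dy":0,"dz":3.5,"rx":0,"ry":0,"rz":0},{"dx":0,"dy":0,"dz":2.5,"rx":0,"ry":0,"rz":0},{"dx":0,"dy":0,"dz":1.5,"rx":0,"ry":0,"rz":0},{"dx":0,"dy":0,"dz":0.9,"rx":0,"ry":0,"rz":0},{"dx":0,"dy":0,"dz":0,"rx":0,"ry":0,"rz":0}]'
python3 -m creep '[{"dx":0,"dy":0,"dz":0,"rx":0,"ry":0,"rz":0},{"dx":0,"dy":0,"dz":0,"rx":0,"ry":0,"rz":0},{"dx":0,"dy":0,"dz":0,"rx":0,"ry":0,"rz":0},{"dx":0,"dy":0,"dz":0,"rx":0,"ry":0,"rz":0},{"dx":0,"dy":0,"dz":0,"rx":0,"ry":0,"rz":0}]' 1 40
python3 -m creep '[{"dx":0,"dy":0,"dz":-2,"rx":0,"ry":0,"rz":0},{"dx":0,"dy":0,"dz":-3.5,"rx":0,"ry":0,"rz":0},{"dx":0,"dy":0,"dz":-3.5,"rx":0,"ry":0,"rz":0},{"dx":0,"dy":0,"dz":-3.5,"rx":0,"ry":0,"rz":0},{"dx":0,"dy":0,"dz":-3,"rx":0,"ry":0,"rz":0},{"dx":0,"dy":0,"dz":0,"rx":0,"ry":0,"rz":0}]'
python3 - <<'E'
from h import *
st(); go(cw(-25,-50,93))
E
```

```text
clock: 21.6
eef_pos: [0.4257, 0.097, 0.239]
orientation: [-2.317, -2.119, 0.004]
contact_force: [-0.9, 0.2, -0.4]
width: 0.0642
clock: 22.02
eef_pos: [0.4266, 0.0981, 0.2414]
orientation: [2.316, 2.121, 0.0]
contact_force: [-2.0, -0.3, 7.2]
width: 0.0447
clock: 22.52
eef_pos: [0.4275, 0.0992, 0.4013]
orientation: [2.311, 2.118, 0.009]
contact_force: [0.3, 0.2, -1.7]
width: 0.044
22.5167 [0.4275 0.0992 0.4013] [2.311 2.118 0.009] [ 0.3  0.2 -1.7] 0.044011148475503206
d cm [-36.06   8.47  15.43] turn [ 0.009  0.001 -0.001]
```

```bash
python3 -m creep '[{"dx":-3.6,"dy":0.85,"dz":0,"rx":0,"ry":0,"rz":0},{"dx":-3.6,"dy":0.85,"dz":0,"rx":0,"ry":0,"rz":0},{"dx":-3.6,"dy":0.85,"dz":0,"rx":0,"ry":0,"rz":0},{"dx":-3.6,"dy":0.85,"dz":0,"rx":0,"ry":0,"rz":0},{"dx":-3.6,"dy":0.85,"dz":0,"rx":0,"ry":0,"rz":0},{"dx":-3.6,"dy":0.85,"dz":0,"rx":0,"ry":0,"rz":0},{"dx":-3.6,"dy":0.85,"dz":0,"rx":0,"ry":0,"rz":0},{"dx":-3.6,"dy":0.85,"dz":0,"rx":0,"ry":0,"rz":0},{"dx":-3.6,"dy":0.85,"dz":0,"rx":0,"ry":0,"rz":0},{"dx":-3.6,"dy":0.85,"dz":0,"rx":0,"ry":0,"rz":0},{"dx":0,"dy":0,"dz":0,"rx":0,"ry":0,"rz":0},{"dx":0,"dy":0,"dz":0,"rx":0,"ry":0,"rz":0}]'
python3 - <<'E'
from h import *
st(); go(cw(-25,-50,93)); snap('scene','pics/s5.png'); b=cv2.imread('pics/s5.png'); u,v=map(int,proj('scene',cw(50,0,200)))
cv2.imwrite('pics/c5.png',cv2.resize(b[v-70:v+80,u-90:u+110],(800,600),interpolation=cv2.INTER_CUBIC))
E
```

```text
clock: 23.52
eef_pos: [0.4789, -0.2705, 0.3946]
orientation: [-2.32, -2.117, 0.001]
contact_force: [-0.7, 1.0, -1.1]
width: 0.0443
23.5167 [ 0.4789 -0.2705  0.3946] [-2.320e+00 -2.117e+00  1.000e-03] [-0.7  1.  -1.1] 0.04426291953824498
d cm [ 0.3   0.27 14.66] turn [-0.001 -0.    -0.006]
```

View pics/c5.png

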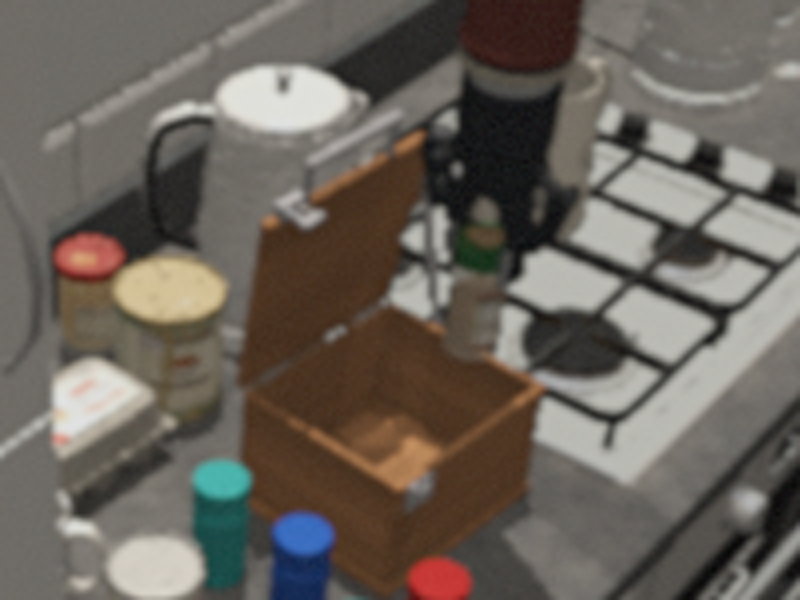

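```bash
python3 -m creep '[{"dx":0.2,"dy":0.2,"dz":2.0,"rx":0,"ry":0,"rz":-0.006},{"dx":0,"dy":0,"dz":3,"rx":0,"ry":0,"rz":0},{"dx":0,"dy":0,"dz":3,"rx":0,"ry":0,"rz":0},{"dx":0,"dy":0,"dz":2.5,"rx":0,"ry":0,"rz":0},{"dx":0,"dy":0,"dz":2,"rx":0,"ry":0,"rz":0},{"dx":0,"dy":0,"dz":1.2,"rx":0,"ry":0,"rz":0},{"dx":0,"dy":0,"dz":0.7,"rx":0,"ry":0,"rz":0},{"dx":0,"dy":0,"dz":0.2,"rx":0,"ry":0,"rz":0},{"dx":0,"dy":0,"dz":0,"rx":0,"ry":0,"rz":0}]'
python3 - <<'E'
from h import *
st(); go(cw(-25,-50,93))
E
```

```text
clock: 24.32
eef_pos: [0.4818, -0.2659, 0.25]
orientation: [2.309, 2.129, -0.001]
contact_force: [0.7, -0.0, -1.3]
width: 0.044
24.3167 [ 0.4818 -0.2659  0.25  ] [ 2.309e+00  2.129e+00 -1.000e-03] [ 0.7 -0.  -1.3] 0.04397414701753228
d cm [-0.18  0.01  0.2 ] turn [0.    0.001 0.005]
```

```bash
python3 -m creep '[{"dx":0,"dy":0,"dz":0.2,"rx":0,"ry":0,"rz":0},{"dx":0,"dy":0,"dz":0,"rx":0,"ry":0,"rz":0}]'
python3 -m creep '[{"dx":0,"dy":0,"dz":0,"rx":0,"ry":0,"rz":0},{"dx":0,"dy":0,"dz":0,"rx":0,"ry":0,"rz":0},{"dx":0,"dy":0,"dz":0,"rx":0,"ry":0,"rz":0},{"dx":0,"dy":0,"dz":-2,"rx":0,"ry":0,"rz":0},{"dx":0,"dy":0,"dz":-3.5,"rx":0,"ry":0,"rz":0},{"dx":0,"dy":0,"dz":-3.5,"rx":0,"ry":0,"rz":0},{"dx":0,"dy":0,"dz":-3.5,"rx":0,"ry":0,"rz":0},{"dx":0,"dy":0,"dz":-2.5,"rx":0,"ry":0,"rz":0}]' -0.3
python3 -m creep '[{"dx":3.85,"dy":-0.59,"dz":0,"rx":0,"ry":0,"rz":0},{"dx":3.85,"dy":-0.59,"dz":0,"rx":0,"ry":0,"rz":0},{"dx":3.85,"dy":-0.59,"dz":0,"rx":0,"ry":0,"rz":0},{"dx":3.85,"dy":-0.59,"dz":0,"rx":0,"ry":0,"rz":0},{"dx":3.85,"dy":-0.59,"dz":0,"rx":0,"ry":0,"rz":0},{"dx":3.85,"dy":-0.59,"dz":0,"rx":0,"ry":0,"rz":0},{"dx":3.85,"dy":-0.59,"dz":0,"rx":0,"ry":0,"rz":0},{"dx":3.85,"dy":-0.59,"dz":0,"rx":0,"ry":0,"rz":0},{"dx":3.85,"dy":-0.59,"dz":0,"rx":0,"ry":0,"rz":0},{"dx":3.85,"dy":-0.59,"dz":0,"rx":0,"ry":0,"rz":0},{"dx":3.85,"dy":-0.59,"dz":0,"rx":0,"ry":0,"rz":0},{"dx":3.85,"dy":-0.59,"dz":0,"rx":0,"ry":0,"rz":0}]'
python3 -m creep '[{"dx":3.85,"dy":-0.59,"dz":0,"rx":0,"ry":0,"rz":0},{"dx":3.85,"dy":-0.59,"dz":0,"rx":0,"ry":0,"rz":0},{"dx":3.85,"dy":-0.59,"dz":0,"rx":0,"ry":0,"rz":0},{"dx":0,"dy":0,"dz":0,"rx":0,"ry":0,"rz":0},{"dx":0,"dy":0,"dz":0,"rx":0,"ry":0,"rz":0},{"dx":0,"dy":0,"dz":0,"rx":0,"ry":0,"rz":0}]' -0.5
python3 - <<'E'
from h import *
st(); go([.4433,.3147,.085])
snap('top','pics/t6.png'); b=cv2.imread('pics/t6.png'); a=cv2.resize(b[200:320,170:330],(480,360)); c=cv2.resize(b[200:320,400:506],(318,360))
cv2.imwrite('pics/c6.png',np.hstack([a,c]))
E
```

```text
clock: 24.48
eef_pos: [0.4821, -0.2663, 0.2486]
orientation: [2.309, 2.127, 0.0]
contact_force: [-0.0, -0.5, 0.1]
width: 0.044
clock: 25.15
eef_pos: [0.4818, -0.266, 0.401]
orientation: [2.308, 2.127, 0.0]
contact_force: [0.4, -0.7, -1.0]
width: 0.0556
clock: 26.15
eef_pos: [0.448, 0.202, 0.3979]
orientation: [2.31, 2.127, 0.0]
contact_force: [1.0, -0.3, -0.6]
width: 0.0557
clock: 26.65
eef_pos: [0.4405, 0.3166, 0.3971]
orientation: [-2.309, -2.13, 0.002]
contact_force: [0.5, -1.6, 0.2]
width: 0.0642
26.65 [0.4405 0.3166 0.3971] [-2.309e+00 -2.130e+00  2.000e-03] [ 0.5 -1.6  0.2] 0.06420410700904225
d cm [-0.15  0.31 15.71] turn [-0.001  0.001  0.005]
```

View pics/c6.png

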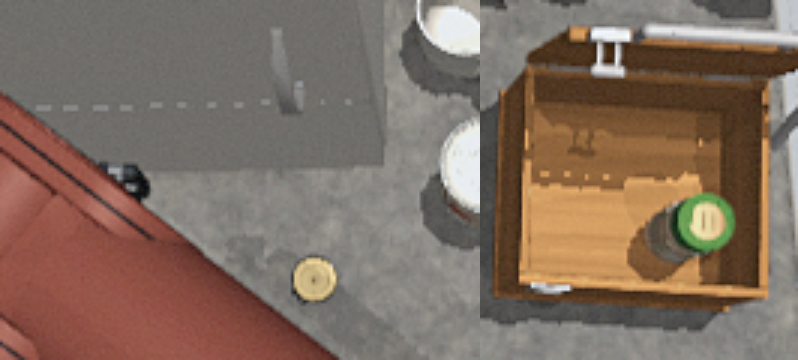

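Jar 1 stands in the chest (cap at crop (707,222)), the tea light is undisturbed, and the lid is propped. Next is the black jar.

```bash
python3 -m creep '[{"dx":-0.15,"dy":0.3,"dz":3.5,"rx":0,"ry":0,"rz":0.005},{"dx":0,"dy":0,"dz":3.5,"rx":0,"ry":0,"rz":0},{"dx":0,"dy":0,"dz":3.5,"rx":0,"ry":0,"rz":0},{"dx":0,"dy":0,"dz":2.5,"rx":0,"ry":0,"rz":0},{"dx":0,"dy":0,"dz":1.7,"rx":0,"ry":0,"rz":0},{"dx":0,"dy":0,"dz":0.9,"rx":0,"ry":0,"rz":0},{"dx":0,"dy":0,"dz":0,"rx":0,"ry":0,"rz":0}]'
python3 -m creep '[{"dx":0,"dy":0,"dz":0,"rx":0,"ry":0,"rz":0},{"dx":0,"dy":0,"dz":0,"rx":0,"ry":0,"rz":0},{"dx":0,"dy":0,"dz":0,"rx":0,"ry":0,"rz":0},{"dx":0,"dy":0,"dz":0,"rx":0,"ry":0,"rz":0},{"dx":0,"dy":0,"dz":0,"rx":0,"ry":0,"rz":0}]' 1 40
python3 -m creep '[{"dx":0,"dy":0,"dz":-2,"rx":0,"ry":0,"rz":0},{"dx":0,"dy":0,"dz":-3.5,"rx":0,"ry":0,"rz":0},{"dx":0,"dy":0,"dz":-3.5,"rx":0,"ry":0,"rz":0},{"dx":0,"dy":0,"dz":-3.5,"rx":0,"ry":0,"rz":0},{"dx":0,"dy":0,"dz":-3,"rx":0,"ry":0,"rz":0},{"dx":0,"dy":0,"dz":0,"rx":0,"ry":0,"rz":0}]'
python3 - <<'E'
from h import *
st(); go(cw(-25,0,93))
E
```

```text
clock: 27.28
eef_pos: [0.4436, 0.3129, 0.2398]
orientation: [2.318, 2.12, -0.005]
contact_force: [-0.5, 0.0, 0.2]
width: 0.0642
clock: 27.7
eef_pos: [0.4437, 0.3153, 0.2428]
orientation: [2.315, 2.122, 0.002]
contact_force: [-1.5, -1.3, 7.3]
width: 0.0399
clock: 28.2
eef_pos: [0.4438, 0.3166, 0.4027]
orientation: [2.313, 2.122, 0.013]
contact_force: [0.6, 0.9, -0.7]
width: 0.04
28.2 [0.4438 0.3166 0.4027] [2.313 2.122 0.013] [ 0.6  0.9 -0.7] 0.04004940666697345
d cm [-52.94   8.71  15.31] turn [ 0.007 -0.004 -0.   ]
```

```bash
python3 -m creep '[{"dx":-3.78,"dy":0.62,"dz":0,"rx":0,"ry":0,"rz":0},{"dx":-3.78,"dy":0.62,"dz":0,"rx":0,"ry":0,"rz":0},{"dx":-3.78,"dy":0.62,"dz":0,"rx":0,"ry":0,"rz":0},{"dx":-3.78,"dy":0.62,"dz":0,"rx":0,"ry":0,"rz":0},{"dx":-3.78,"dy":0.62,"dz":0,"rx":0,"ry":0,"rz":0},{"dx":-3.78,"dy":0.62,"dz":0,"rx":0,"ry":0,"rz":0},{"dx":-3.78,"dy":0.62,"dz":0,"rx":0,"ry":0,"rz":0},{"dx":-3.78,"dy":0.62,"dz":0,"rx":0,"ry":0,"rz":0},{"dx":-3.78,"dy":0.62,"dz":0,"rx":0,"ry":0,"rz":0},{"dx":-3.78,"dy":0.62,"dz":0,"rx":0,"ry":0,"rz":0},{"dx":-3.78,"dy":0.62,"dz":0,"rx":0,"ry":0,"rz":0},{"dx":-3.78,"dy":0.62,"dz":0,"rx":0,"ry":0,"rz":0}]'
python3 -m creep '[{"dx":-3.78,"dy":0.62,"dz":0,"rx":0,"ry":0,"rz":0},{"dx":-3.78,"dy":0.62,"dz":0,"rx":0,"ry":0,"rz":0},{"dx":0,"dy":0,"dz":0,"rx":0,"ry":0,"rz":0},{"dx":0,"dy":0,"dz":0,"rx":0,"ry":0,"rz":0},{"dx":0,"dy":0,"dz":0,"rx":0,"ry":0,"rz":0}]'
python3 - <<'E'
from h import *
st(); go(cw(-25,0,93))
E
```

```text
clock: 29.2
eef_pos: [0.4778, -0.1452, 0.3966]
orientation: [2.315, 2.122, -0.002]
contact_force: [1.8, 0.8, -1.4]
width: 0.0404
clock: 29.62
eef_pos: [0.484, -0.2193, 0.3963]
orientation: [-2.315, -2.123, 0.0]
contact_force: [-0.0, 0.6, -1.3]
width: 0.04
29.6167 [ 0.484  -0.2193  0.3963] [-2.315 -2.123  0.   ] [-0.   0.6 -1.3] 0.040022941673291554
d cm [ 0.16  0.2  14.83] turn [-0. -0. -0.]
```

```bash
python3 -m creep '[{"dx":0.1,"dy":0.15,"dz":2.0,"rx":0,"ry":0,"rz":0},{"dx":0,"dy":0,"dz":3,"rx":0,"ry":0,"rz":0},{"dx":0,"dy":0,"dz":3,"rx":0,"ry":0,"rz":0},{"dx":0,"dy":0,"dz":2.5,"rx":0,"ry":0,"rz":0},{"dx":0,"dy":0,"dz":2,"rx":0,"ry":0,"rz":0},{"dx":0,"dy":0,"dz":1.2,"rx":0,"ry":0,"rz":0},{"dx":0,"dy":0,"dz":0.7,"rx":0,"ry":0,"rz":0},{"dx":0,"dy":0,"dz":0.2,"rx":0,"ry":0,"rz":0},{"dx":0,"dy":0,"dz":0,"rx":0,"ry":0,"rz":0},{"dx":0,"dy":0,"dz":0,"rx":0,"ry":0,"rz":0}]'
python3 - <<'E'
from h import *
st(); go(cw(-25,0,93))
E
```

```text
clock: 30.45
eef_pos: [0.4861, -0.2189, 0.2516]
orientation: [2.314, 2.122, -0.0]
contact_force: [0.2, -0.0, -0.7]
width: 0.0399
30.45 [ 0.4861 -0.2189  0.2516] [ 2.314  2.122 -0.   ] [ 0.2 -0.  -0.7] 0.039936422123014036
d cm [ 0.11 -0.01  0.36] turn [ 0.001  0.001 -0.   ]
```

```bash
python3 -m creep '[{"dx":0,"dy":0,"dz":0.2,"rx":0,"ry":0,"rz":0},{"dx":0,"dy":0,"dz":0,"rx":0,"ry":0,"rz":0},{"dx":0,"dy":0,"dz":0,"rx":0,"ry":0,"rz":0}]'
python3 -m creep '[{"dx":0,"dy":0,"dz":0,"rx":0,"ry":0,"rz":0},{"dx":0,"dy":0,"dz":0,"rx":0,"ry":0,"rz":0},{"dx":0,"dy":0,"dz":0,"rx":0,"ry":0,"rz":0},{"dx":0,"dy":0,"dz":-2,"rx":0,"ry":0,"rz":0},{"dx":0,"dy":0,"dz":-3.5,"rx":0,"ry":0,"rz":0},{"dx":0,"dy":0,"dz":-3.5,"rx":0,"ry":0,"rz":0},{"dx":0,"dy":0,"dz":-3.5,"rx":0,"ry":0,"rz":0},{"dx":0,"dy":0,"dz":-2.5,"rx":0,"ry":0,"rz":0}]' -0.25
python3 -m creep '[{"dx":3.76,"dy":-0.63,"dz":0,"rx":0,"ry":0,"rz":0},{"dx":3.76,"dy":-0.63,"dz":0,"rx":0,"ry":0,"rz":0},{"dx":3.76,"dy":-0.63,"dz":0,"rx":0,"ry":0,"rz":0},{"dx":3.76,"dy":-0.63,"dz":0,"rx":0,"ry":0,"rz":0},{"dx":3.76,"dy":-0.63,"dz":0,"rx":0,"ry":0,"rz":0},{"dx":3.76,"dy":-0.63,"dz":0,"rx":0,"ry":0,"rz":0},{"dx":3.76,"dy":-0.63,"dz":0,"rx":0,"ry":0,"rz":0},{"dx":3.76,"dy":-0.63,"dz":0,"rx":0,"ry":0,"rz":0},{"dx":3.76,"dy":-0.63,"dz":0,"rx":0,"ry":0,"rz":0},{"dx":3.76,"dy":-0.63,"dz":0,"rx":0,"ry":0,"rz":0},{"dx":3.76,"dy":-0.63,"dz":0,"rx":0,"ry":0,"rz":0},{"dx":3.76,"dy":-0.63,"dz":0,"rx":0,"ry":0,"rz":0}]'
python3 -m creep '[{"dx":3.76,"dy":-0.63,"dz":0,"rx":0,"ry":0,"rz":0},{"dx":3.76,"dy":-0.63,"dz":0,"rx":0,"ry":0,"rz":0},{"dx":3.76,"dy":-0.63,"dz":0,"rx":0,"ry":0,"rz":0},{"dx":3.76,"dy":-0.63,"dz":0,"rx":0,"ry":0,"rz":0},{"dx":0,"dy":0,"dz":0,"rx":0,"ry":0,"rz":0},{"dx":0,"dy":0,"dz":0,"rx":0,"ry":0,"rz":0},{"dx":0,"dy":0,"dz":0,"rx":0,"ry":0,"rz":0}]' -0.5
python3 - <<'E'
from h import *
st(); go([.4374,.3902,.085])
E
```

```text
clock: 30.7
eef_pos: [0.4862, -0.2192, 0.2497]
orientation: [2.314, 2.121, 0.0]
contact_force: [-1.2, -0.2, 5.4]
width: 0.0395
clock: 31.37
eef_pos: [0.4858, -0.2187, 0.4015]
orientation: [2.314, 2.122, 0.0]
contact_force: [0.2, -0.1, 0.2]
width: 0.0532
clock: 32.37
eef_pos: [0.4487, 0.2387, 0.3985]
orientation: [2.316, 2.122, -0.0]
contact_force: [1.5, 0.0, 0.2]
width: 0.0534
clock: 32.95
eef_pos: [0.4372, 0.3891, 0.3978]
orientation: [-2.315, -2.124, 0.002]
contact_force: [1.2, -0.8, 0.4]
width: 0.0638
32.95 [0.4372 0.3891 0.3978] [-2.315e+00 -2.124e+00  2.000e-03] [ 1.2 -0.8  0.4] 0.06380054791130012
d cm [ 0.13  0.03 15.78] turn [-0.001  0.001  0.   ]
```

```bash
python3 -m creep '[{"dx":0.1,"dy":0,"dz":3.5,"rx":0,"ry":0,"rz":0},{"dx":0,"dy":0,"dz":3.5,"rx":0,"ry":0,"rz":0},{"dx":0,"dy":0,"dz":3.5,"rx":0,"ry":0,"rz":0},{"dx":0,"dy":0,"dz":2.5,"rx":0,"ry":0,"rz":0},{"dx":0,"dy":0,"dz":1.8,"rx":0,"ry":0,"rz":0},{"dx":0,"dy":0,"dz":0.9,"rx":0,"ry":0,"rz":0},{"dx":0,"dy":0,"dz":0,"rx":0,"ry":0,"rz":0}]'
python3 -m creep '[{"dx":0,"dy":0,"dz":0,"rx":0,"ry":0,"rz":0},{"dx":0,"dy":0,"dz":0,"rx":0,"ry":0,"rz":0},{"dx":0,"dy":0,"dz":0,"rx":0,"ry":0,"rz":0},{"dx":0,"dy":0,"dz":0,"rx":0,"ry":0,"rz":0},{"dx":0,"dy":0,"dz":0,"rx":0,"ry":0,"rz":0}]' 1 40
python3 -m creep '[{"dx":0,"dy":0,"dz":-2,"rx":0,"ry":0,"rz":0},{"dx":0,"dy":0,"dz":-3.5,"rx":0,"ry":0,"rz":0},{"dx":0,"dy":0,"dz":-3.5,"rx":0,"ry":0,"rz":0},{"dx":0,"dy":0,"dz":-3.5,"rx":0,"ry":0,"rz":0},{"dx":0,"dy":0,"dz":-3,"rx":0,"ry":0,"rz":0},{"dx":0,"dy":0,"dz":0,"rx":0,"ry":0,"rz":0}]'
python3 - <<'E'
from h import *
st(); go(cw(-25,50,93))
E
```

```text
clock: 33.53
eef_pos: [0.438, 0.3879, 0.2395]
orientation: [2.318, 2.12, -0.006]
contact_force: [-0.4, -0.4, -0.3]
width: 0.0644
clock: 33.95
eef_pos: [0.4377, 0.3905, 0.2427]
orientation: [2.315, 2.123, 0.003]
contact_force: [-0.5, -1.2, 7.0]
width: 0.0444
clock: 34.45
eef_pos: [0.4374, 0.3917, 0.4029]
orientation: [2.315, 2.123, 0.013]
contact_force: [0.1, 0.9, -1.1]
width: 0.0438
34.45 [0.4374 0.3917 0.4029] [2.315 2.123 0.013] [ 0.1  0.9 -1.1] 0.04379210912606104
d cm [-55.4   10.02  15.24] turn [ 0.006 -0.006 -0.   ]
```

```bash
python3 -m creep '[{"dx":-3.68,"dy":0.67,"dz":0,"rx":0,"ry":0,"rz":0},{"dx":-3.68,"dy":0.67,"dz":0,"rx":0,"ry":0,"rz":0},{"dx":-3.68,"dy":0.67,"dz":0,"rx":0,"ry":0,"rz":0},{"dx":-3.68,"dy":0.67,"dz":0,"rx":0,"ry":0,"rz":0},{"dx":-3.68,"dy":0.67,"dz":0,"rx":0,"ry":0,"rz":0},{"dx":-3.68,"dy":0.67,"dz":0,"rx":0,"ry":0,"rz":0},{"dx":-3.68,"dy":0.67,"dz":0,"rx":0,"ry":0,"rz":0},{"dx":-3.68,"dy":0.67,"dz":0,"rx":0,"ry":0,"rz":0},{"dx":-3.68,"dy":0.67,"dz":0,"rx":0,"ry":0,"rz":0},{"dx":-3.68,"dy":0.67,"dz":0,"rx":0,"ry":0,"rz":0},{"dx":-3.68,"dy":0.67,"dz":0,"rx":0,"ry":0,"rz":0},{"dx":-3.68,"dy":0.67,"dz":0,"rx":0,"ry":0,"rz":0}]'
python3 -m creep '[{"dx":-3.68,"dy":0.67,"dz":0,"rx":0,"ry":0,"rz":0},{"dx":-3.68,"dy":0.67,"dz":0,"rx":0,"ry":0,"rz":0},{"dx":-3.68,"dy":0.67,"dz":0,"rx":0,"ry":0,"rz":0},{"dx":0,"dy":0,"dz":0,"rx":0,"ry":0,"rz":0},{"dx":0,"dy":0,"dz":0,"rx":0,"ry":0,"rz":0},{"dx":0,"dy":0,"dz":0,"rx":0,"ry":0,"rz":0}]'
python3 - <<'E'
from h import *
st(); go(cw(-25,50,93)); snap('top','pics/t7.png'); b=cv2.imread('pics/t7.png'); c=cv2.resize(b[200:320,400:520],(600,600),interpolation=cv2.INTER_CUBIC)
cv2.imwrite('pics/c7.png',c)
E
```

```text
clock: 35.45
eef_pos: [0.4788, -0.0584, 0.3965]
orientation: [2.314, 2.122, -0.002]
contact_force: [1.2, -0.1, -1.1]
width: 0.0442
clock: 35.95
eef_pos: [0.4897, -0.1679, 0.3962]
orientation: [-2.315, -2.123, 0.0]
contact_force: [0.3, -0.4, -0.6]
width: 0.0444
35.95 [ 0.4897 -0.1679  0.3962] [-2.315 -2.123  0.   ] [ 0.3 -0.4 -0.6] 0.044367765491076246
d cm [-1.000e-02  8.000e-02  1.482e+01] turn [-0.001 -0.    -0.   ]
```

View pics/c7.png

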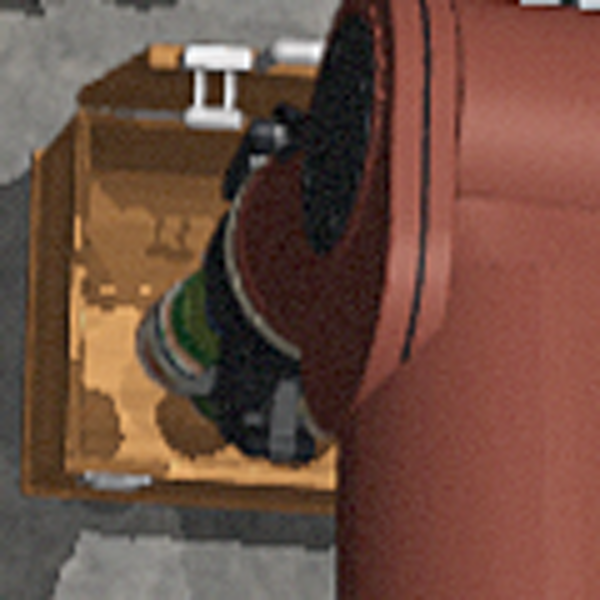

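The held jar is over the +y part of the chest, and the slot below it is clear. Lower it.

```bash
python3 -m creep '[{"dx":0,"dy":0.05,"dz":2.0,"rx":0,"ry":0,"rz":0},{"dx":0,"dy":0,"dz":3,"rx":0,"ry":0,"rz":0},{"dx":0,"dy":0,"dz":3,"rx":0,"ry":0,"rz":0},{"dx":0,"dy":0,"dz":2.5,"rx":0,"ry":0,"rz":0},{"dx":0,"dy":0,"dz":2,"rx":0,"ry":0,"rz":0},{"dx":0,"dy":0,"dz":1.2,"rx":0,"ry":0,"rz":0},{"dx":0,"dy":0,"dz":0.7,"rx":0,"ry":0,"rz":0},{"dx":0,"dy":0,"dz":0.2,"rx":0,"ry":0,"rz":0},{"dx":0,"dy":0,"dz":0.15,"rx":0,"ry":0,"rz":0},{"dx":0,"dy":0,"dz":0,"rx":0,"ry":0,"rz":0},{"dx":0,"dy":0,"dz":0,"rx":0,"ry":0,"rz":0}]'
python3 -m creep '[{"dx":0,"dy":0,"dz":0,"rx":0,"ry":0,"rz":0},{"dx":0,"dy":0,"dz":0,"rx":0,"ry":0,"rz":0},{"dx":0,"dy":0,"dz":0,"rx":0,"ry":0,"rz":0},{"dx":0,"dy":0,"dz":-2,"rx":0,"ry":0,"rz":0},{"dx":0,"dy":0,"dz":-3.5,"rx":0,"ry":0,"rz":0},{"dx":0,"dy":0,"dz":-3.5,"rx":0,"ry":0,"rz":0},{"dx":0,"dy":0,"dz":-3.5,"rx":0,"ry":0,"rz":0},{"dx":0,"dy":0,"dz":-2.5,"rx":0,"ry":0,"rz":0}]' -0.3
python3 -m creep '[{"dx":0,"dy":-3,"dz":0,"rx":-0.1,"ry":0,"rz":0},{"dx":0,"dy":-3,"dz":-1,"rx":-0.1,"ry":0,"rz":0},{"dx":0,"dy":-2,"dz":-2,"rx":-0.1,"ry":0,"rz":0},{"dx":-1.5,"dy":0,"dz":-2,"rx":-0.1,"ry":0,"rz":0},{"dx":-1.5,"dy":0,"dz":0,"rx":-0.1,"ry":0,"rz":0},{"dx":-1.5,"dy":0,"dz":0,"rx":-0.1,"ry":0,"rz":0},{"dx":0,"dy":0,"dz":0,"rx":-0.1,"ry":0,"rz":0},{"dx":0,"dy":0,"dz":0,"rx":0,"ry":0,"rz":0}]' 0.3
python3 - <<'E'
from h import *
st()
snap('top','pics/t8.png'); b=cv2.imread('pics/t8.png'); a=cv2.resize(b[200:320,400:520],(400,400),interpolation=cv2.INTER_CUBIC)
im,D=snap('scene','pics/s8.png'); W=cloud('scene',D); z=W[...,2]; v=(W-C)@Z.as_matrix()*1000
m=(abs(v[...,1])<80)&(z>.15)&(z<.28)&(v[...,0]>20)&(v[...,0]<130); x=v[m]; k=np.polyfit(x[:,2]-120,x[:,0],1); th=np.pi/2+np.arctan(k[0]);print('lid',th,k)
b=cv2.imread('pics/s8.png'); u,w=map(int,proj('scene',cw(0,0,200))); c=cv2.resize(b[w-60:w+60,u-60:u+60],(400,400),interpolation=cv2.INTER_CUBIC)
cv2.imwrite('pics/c8.png',np.hstack([a,c]))
E
```

```text
clock: 36.92
eef_pos: [0.4907, -0.1686, 0.25]
orientation: [2.314, 2.122, 0.0]
contact_force: [-0.8, -0.4, -0.9]
width: 0.0443
clock: 37.58
eef_pos: [0.4905, -0.1682, 0.4022]
orientation: [2.313, 2.122, 0.001]
contact_force: [0.5, -0.3, -0.1]
width: 0.0557
clock: 38.25
eef_pos: [0.3981, -0.2065, 0.44]
orientation: [1.888, 1.727, 0.626]
contact_force: [0.7, 0.7, -0.4]
width: 0.0303
38.25 [ 0.3981 -0.2065  0.44  ] [1.888 1.727 0.626] [ 0.7  0.7 -0.4] 0.030250234367723578
lid 1.455760693057419 [-0.11554576 86.92427883]
```

View pics/c8.png

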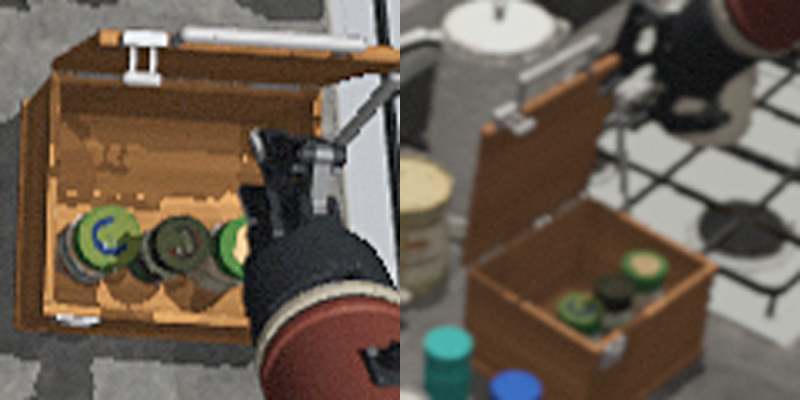

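All three jars stand in the chest (green, black and green caps) and the lid rests propped at about 1.45.

Run:
```python
from h import *
B=pose(bar(1.445),.7); pre=(B[0]-B[1].apply([0,0,.07]),B[1]); delta(*pre); delta(*B); print(B[0])
seg(bar,1.445,1.50,.7,.7,4)
```

```text
d cm [-0.53  6.07 -2.37] turn [-0.013 -0.001  0.   ]
d cm [-0.54  6.16  4.63] turn [-0.013 -0.001  0.   ]
[ 0.47534467 -0.21692606  0.44348412]
1.45->1.50 n=4: d [0.    0.23  0.166] r [0. 0. 0.] dev mm 0.1
```

```bash
python3 -m creep '[{"dx":-0.3,"dy":2,"dz":-1.2,"rx":-0.013,"ry":0,"rz":0},{"dx":0,"dy":2,"dz":-1.2,"rx":0,"ry":0,"rz":0},{"dx":0,"dy":2.1,"dz":0,"rx":0,"ry":0,"rz":0},{"dx":0,"dy":0,"dz":0,"rx":0,"ry":0,"rz":0},{"dx":0,"dy":0,"dz":2,"rx":0,"ry":0,"rz":0},{"dx":0,"dy":0,"dz":2,"rx":0,"ry":0,"rz":0},{"dx":0,"dy":0,"dz":2,"rx":0,"ry":0,"rz":0},{"dx":0,"dy":0,"dz":1,"rx":0,"ry":0,"rz":0},{"dx":0,"dy":0,"dz":0,"rx":0,"ry":0,"rz":0}]' 0.43
python3 -m creep '[{"dx":0,"dy":0,"dz":0,"rx":0,"ry":0,"rz":0},{"dx":0,"dy":0,"dz":0,"rx":0,"ry":0,"rz":0},{"dx":0,"dy":0,"dz":0,"rx":0,"ry":0,"rz":0},{"dx":0,"dy":0,"dz":0,"rx":0,"ry":0,"rz":0}]' 1 50
python3 - <<'E'
from h import *
st(); print(thbar())
E
```

```text
clock: 39.1
eef_pos: [0.4757, -0.2146, 0.4422]
orientation: [1.883, 1.73, 0.633]
contact_force: [-1.1, 0.4, -0.1]
width: 0.0243
clock: 39.43
eef_pos: [0.4752, -0.2149, 0.4454]
orientation: [1.879, 1.725, 0.633]
contact_force: [0.7, 3.7, 1.8]
width: 0.0079
39.4333 [ 0.4752 -0.2149  0.4454] [1.879 1.725 0.633] [0.7 3.7 1.8] 0.007881566613159814
(np.float64(1.4465274679620943), np.float64(208.2704188991133))
```

```bash
python3 -m creep '[{"dx":0,"dy":0.23,"dz":0.16,"rx":0,"ry":0,"rz":0},{"dx":0,"dy":0.23,"dz":0.16,"rx":0,"ry":0,"rz":0},{"dx":0,"dy":0.23,"dz":0.16,"rx":0,"ry":0,"rz":0},{"dx":0,"dy":0.23,"dz":0.16,"rx":0,"ry":0,"rz":0},{"dx":0,"dy":0.1,"dz":0.08,"rx":0,"ry":0,"rz":0},{"dx":0,"dy":0,"dz":0,"rx":0,"ry":0,"rz":0},{"dx":0,"dy":0,"dz":0,"rx":0,"ry":0,"rz":0}]'
python3 - <<'E'
from h import *
st(); print(thbar())
A=cur(); B=(A[0]-A[1].apply([0,0,.07]),A[1]); P=pose(pin(1.80),.6); pre=(P[0]-P[1].apply([0,0,.07]),P[1]); tw(B,pre,5)
E
```

```text
clock: 40.02
eef_pos: [0.4856, -0.216, 0.4464]
orientation: [1.883, 1.729, 0.629]
contact_force: [-45.7, 15.2, 26.0]
width: 0.0081
40.0167 [ 0.4856 -0.216   0.4464] [1.883 1.729 0.629] [-45.7  15.2  26. ] 0.008120441856025536
(np.float64(1.4940159840472835), np.float64(207.97311758881975))
5 rows d [-2.675 -0.808  1.373] r [ 0.0196 -0.0001  0.0001]
```

```bash
python3 -m creep '[{"dx":0,"dy":-0.1,"dz":-0.1,"rx":0,"ry":0,"rz":0},{"dx":0,"dy":0,"dz":0,"rx":0,"ry":0,"rz":0},{"dx":0,"dy":0,"dz":0,"rx":0,"ry":0,"rz":0},{"dx":0,"dy":0,"dz":-2,"rx":0,"ry":0,"rz":0},{"dx":0,"dy":0,"dz":-2.5,"rx":0,"ry":0,"rz":0},{"dx":0,"dy":0,"dz":-2.5,"rx":0,"ry":0,"rz":0},{"dx":-2.7,"dy":-0.8,"dz":1.35,"rx":0.0196,"ry":0,"rz":0},{"dx":-2.7,"dy":-0.8,"dz":1.35,"rx":0.0196,"ry":0,"rz":0},{"dx":-2.7,"dy":-0.8,"dz":1.35,"rx":0.0196,"ry":0,"rz":0},{"dx":-2.7,"dy":-0.8,"dz":1.35,"rx":0.0196,"ry":0,"rz":0},{"dx":-2.7,"dy":-0.8,"dz":1.35,"rx":0.0196,"ry":0,"rz":0},{"dx":0,"dy":0,"dz":0,"rx":0,"ry":0,"rz":0}]' 0.3
python3 - <<'E'
from h import *
st(); delta([.4778,-.350,.3679],R.from_rotvec([1.951,1.787,.551])); go(pin(1.8),.6)
E
```

```text
clock: 41.02
eef_pos: [0.4374, -0.3531, 0.4174]
orientation: [1.956, 1.781, 0.555]
contact_force: [-1.2, -0.1, -0.6]
width: 0.0297
41.0167 [ 0.4374 -0.3531  0.4174] [1.956 1.781 0.555] [-1.2 -0.1 -0.6] 0.029732014992832043
d cm [0.67 0.49 6.34] turn [ 0.002 -0.001 -0.006]
d cm [0.7  0.31 6.77] turn [ 0.001  0.001 -0.007]
```

```bash
python3 -m creep '[{"dx":0.4,"dy":0.35,"dz":1.5,"rx":0,"ry":0,"rz":0},{"dx":0,"dy":0,"dz":2.4,"rx":0,"ry":0,"rz":0},{"dx":0,"dy":0,"dz":2.4,"rx":0,"ry":0,"rz":0},{"dx":0,"dy":0,"dz":0,"rx":0,"ry":0,"rz":0}]'
python3 -m creep '[{"dx":0,"dy":0,"dz":0,"rx":0,"ry":0,"rz":0},{"dx":0,"dy":0,"dz":0,"rx":0,"ry":0,"rz":0},{"dx":0,"dy":0,"dz":0,"rx":0,"ry":0,"rz":0}]' 1 40
python3 - <<'E'
from h import *
st()
a=np.linspace(1.79,0.02,11); t=np.linspace(.6,0,11)
for i in range(10): seg(pin,a[i],a[i+1],t[i],t[i+1],3)
E
```

```text
clock: 41.35
eef_pos: [0.4794, -0.346, 0.3677]
orientation: [1.949, 1.789, 0.56]
contact_force: [-1.0, 0.4, -1.5]
width: 0.0299
clock: 41.6
eef_pos: [0.4765, -0.3467, 0.37]
orientation: [1.951, 1.789, 0.556]
contact_force: [-5.6, 1.9, -8.8]
width: 0.0084
41.6 [ 0.4765 -0.3467  0.37  ] [1.951 1.789 0.556] [-5.6  1.9 -8.8] 0.008440894622019477
1.79->1.61 n=3: d [-0.    -0.311 -0.531] r [ 0.02  0.   -0.  ] dev mm 0.6
1.61->1.44 n=3: d [ 0.    -0.419 -0.371] r [ 0.02 -0.    0.  ] dev mm 0.6
1.44->1.26 n=3: d [-0.    -0.486 -0.189] r [0.02 0.   0.  ] dev mm 0.6
1.26->1.08 n=3: d [ 0.    -0.509  0.003] r [ 0.02 -0.   -0.  ] dev mm 0.6
1.08->0.91 n=3: d [ 0.    -0.486  0.196] r [ 0.02  0.   -0.  ] dev mm 0.6
0.91->0.73 n=3: d [-0.    -0.419  0.377] r [0.02 0.   0.  ] dev mm 0.6
0.73->0.55 n=3: d [ 0.    -0.311  0.538] r [ 0.02 -0.   -0.  ] dev mm 0.6
0.55->0.37 n=3: d [-0.    -0.168  0.669] r [0.02 0.   0.  ] dev mm 0.6
0.37->0.20 n=3: d [-0.     0.002  0.762] r [0.02 0.   0.  ] dev mm 0.6
0.20->0.02 n=3: d [0.    0.189 0.813] r [ 0.02  0.   -0.  ] dev mm 0.6
```

Pin gripped (8.4 mm). Fold it.

```bash
python3 -m creep '[{"dx":0,"dy":-0.31,"dz":-0.53,"rx":0.02,"ry":0,"rz":0},{"dx":0,"dy":-0.31,"dz":-0.53,"rx":0.02,"ry":0,"rz":0},{"dx":0,"dy":-0.31,"dz":-0.53,"rx":0.02,"ry":0,"rz":0},{"dx":0,"dy":-0.42,"dz":-0.37,"rx":0.02,"ry":0,"rz":0},{"dx":0,"dy":-0.42,"dz":-0.37,"rx":0.02,"ry":0,"rz":0},{"dx":0,"dy":-0.42,"dz":-0.37,"rx":0.02,"ry":0,"rz":0},{"dx":0,"dy":-0.49,"dz":-0.19,"rx":0.02,"ry":0,"rz":0},{"dx":0,"dy":-0.49,"dz":-0.19,"rx":0.02,"ry":0,"rz":0},{"dx":0,"dy":-0.49,"dz":-0.19,"rx":0.02,"ry":0,"rz":0}]'
python3 - <<'E'
from h import *
st(); p,q=cur(); g=p+q.apply([0,0,.155]); v=Z.inv().apply(g-C)*1000-[35,0,100]; print(np.arctan2(v[2],-v[0]),np.hypot(v[0],v[2]))
E
```

```text
clock: 42.35
eef_pos: [0.4312, -0.3426, 0.3848]
orientation: [2.059, 1.891, 0.41]
contact_force: [0.2, 8.1, 8.3]
width: 0.008
42.35 [ 0.4312 -0.3426  0.3848] [2.059 1.891 0.41 ] [0.2 8.1 8.3] 0.00799397961554795
1.3028353926987204 149.19792314297456
```

```bash
python3 -m creep '[{"dx":0,"dy":-0.51,"dz":0.1,"rx":0.02,"ry":0,"rz":0},{"dx":0,"dy":-0.51,"dz":0.1,"rx":0.02,"ry":0,"rz":0},{"dx":0,"dy":-0.51,"dz":0.1,"rx":0.02,"ry":0,"rz":0},{"dx":0,"dy":-0.49,"dz":0.28,"rx":0.02,"ry":0,"rz":0},{"dx":0,"dy":-0.49,"dz":0.28,"rx":0.02,"ry":0,"rz":0},{"dx":0,"dy":-0.49,"dz":0.28,"rx":0.02,"ry":0,"rz":0},{"dx":0,"dy":-0.42,"dz":0.38,"rx":0.02,"ry":0,"rz":0},{"dx":0,"dy":-0.42,"dz":0.38,"rx":0.02,"ry":0,"rz":0},{"dx":0,"dy":-0.42,"dz":0.38,"rx":0.02,"ry":0,"rz":0}]'
python3 - <<'E'
from h import *
st(); p,q=cur(); g=p+q.apply([0,0,.155]); v=Z.inv().apply(g-C)*1000-[35,0,100]; a=np.arctan2(v[2],-v[0]);print(a,np.hypot(v[0],v[2])); delta(*pose(pin(.73),.24))
E
```

```text
clock: 43.1
eef_pos: [0.3953, -0.3416, 0.3481]
orientation: [2.177, 1.992, 0.239]
contact_force: [-17.1, 5.0, 16.6]
width: 0.0084
43.1 [ 0.3953 -0.3416  0.3481] [2.177 1.992 0.239] [-17.1   5.   16.6] 0.008370786802263159
0.7608282870569255 141.6614717929176
d cm [-0.09 -0.18  0.46] turn [ 0.003  0.004 -0.002]
```

```bash
python3 -m creep '[{"dx":0,"dy":-0.4,"dz":0.5,"rx":0.02,"ry":0,"rz":0},{"dx":0,"dy":-0.35,"dz":0.5,"rx":0.02,"ry":0,"rz":0},{"dx":0,"dy":-0.33,"dz":0.53,"rx":0.02,"ry":0,"rz":0},{"dx":0,"dy":-0.19,"dz":0.67,"rx":0.02,"ry":0,"rz":0},{"dx":0,"dy":-0.17,"dz":0.67,"rx":0.02,"ry":0,"rz":0},{"dx":0,"dy":-0.17,"dz":0.67,"rx":0.02,"ry":0,"rz":0},{"dx":0,"dy":0,"dz":0.76,"rx":0.02,"ry":0,"rz":0},{"dx":0,"dy":0,"dz":0.76,"rx":0.02,"ry":0,"rz":0},{"dx":0,"dy":0,"dz":0.76,"rx":0.02,"ry":0,"rz":0},{"dx":0,"dy":0.18,"dz":0.8,"rx":0.02,"ry":0,"rz":0},{"dx":0,"dy":0.18,"dz":0.8,"rx":0.02,"ry":0,"rz":0},{"dx":0,"dy":0.18,"dz":0.7,"rx":0.02,"ry":0,"rz":0}]'
python3 - <<'E'
from h import *
st(); p,q=cur(); g=p+q.apply([0,0,.155]); v=Z.inv().apply(g-C)*1000-[35,0,100]; a=np.arctan2(v[2],-v[0]);print(a,np.hypot(v[0],v[2])); delta(*pose(pin(0),0))
E
```

```text
clock: 44.1
eef_pos: [0.3966, -0.3413, 0.2615]
orientation: [2.315, 2.119, 0.002]
contact_force: [-3.5, -3.3, 1.9]
width: 0.0082
44.1 [ 0.3966 -0.3413  0.2615] [2.315e+00 2.119e+00 2.000e-03] [-3.5 -3.3  1.9] 0.008166147099844211
0.0473466345312574 138.24498167698053
d cm [-0.13 -0.04  0.65] turn [ 0.003  0.001 -0.002]
```

```bash
python3 -m creep '[{"dx":0,"dy":0,"dz":0.2,"rx":0,"ry":0,"rz":0},{"dx":0,"dy":0,"dz":0,"rx":0,"ry":0,"rz":0}]'
python3 -m creep '[{"dx":0,"dy":0,"dz":0,"rx":0,"ry":0,"rz":0},{"dx":0,"dy":0,"dz":0,"rx":0,"ry":0,"rz":0},{"dx":0,"dy":0,"dz":0,"rx":0,"ry":0,"rz":0},{"dx":0,"dy":0,"dz":-2.5,"rx":0,"ry":0,"rz":0},{"dx":0,"dy":0,"dz":-3.5,"rx":0,"ry":0,"rz":0},{"dx":0,"dy":0,"dz":-3.5,"rx":0,"ry":0,"rz":0},{"dx":0,"dy":0,"dz":-3.5,"rx":0,"ry":0,"rz":0},{"dx":0,"dy":0,"dz":-3.5,"rx":0,"ry":0,"rz":0},{"dx":0,"dy":0,"dz":-3,"rx":0,"ry":0,"rz":0},{"dx":0,"dy":0,"dz":0,"rx":0,"ry":0,"rz":0}]' 0.3
python3 - <<'E'
from h import *
st()
im,D=snap('scene','pics/s9.png'); W=cloud('scene',D); z=W[...,2]; v=(W-C)@Z.as_matrix()*1000
m=(abs(v[...,1])<80)&(z>.15)&(z<.28)&(v[...,0]>20)&(v[...,0]<130); x=v[m]; k=np.polyfit(x[:,2]-120,x[:,0],1); th=np.pi/2+np.arctan(k[0]);print('lid',th,k)
b=cv2.imread('pics/s9.png'); u,w=map(int,proj('scene',cw(0,0,200))); cv2.imwrite('pics/c9.png',cv2.resize(b[w-60:w+60,u-60:u+100],(800,600),interpolation=cv2.INTER_CUBIC))
B=pose(bar(th-.02),.65); pre=(B[0]-B[1].apply([0,0,.07]),B[1]); tw(cur(),pre,8)
E
```

```text
clock: 44.27
eef_pos: [0.3964, -0.3413, 0.259]
orientation: [2.315, 2.12, 0.002]
contact_force: [-4.9, -4.2, -2.3]
width: 0.0082
clock: 45.1
eef_pos: [0.3974, -0.34, 0.4618]
orientation: [2.304, 2.115, 0.007]
contact_force: [0.4, -0.3, -0.0]
width: 0.0302
45.1 [ 0.3974 -0.34    0.4618] [2.304 2.115 0.007] [ 0.4 -0.3 -0. ] 0.030246027472009794
lid 1.477229390889849 [-0.09384095 86.81611539]
8 rows d [ 1.615  0.576 -0.437] r [-0.0799  0.0005  0.0002]
```

View pics/c9.png

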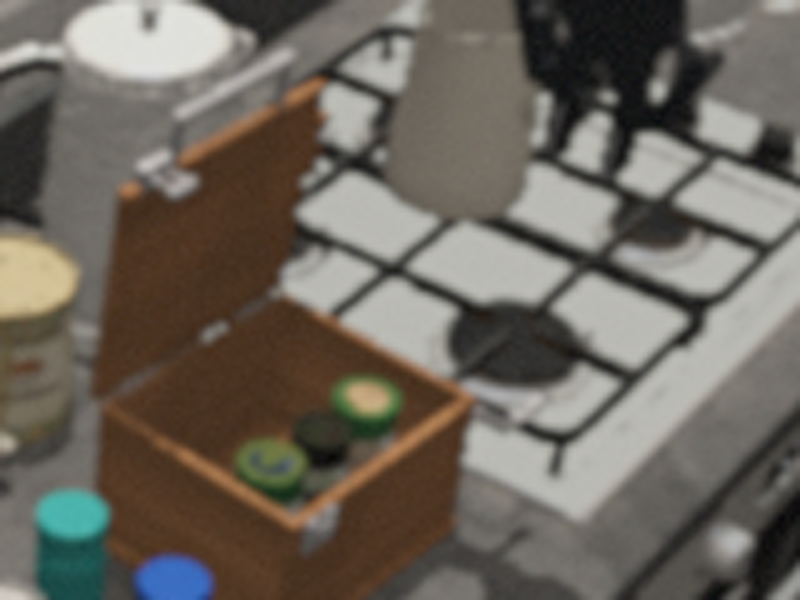

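The stay is folded (pin at crop (505,410)), the lid is free at about 1.47, and the jars are standing. Next, grip the bar to bring the lid down.

```bash
python3 -m creep '[{"dx":1.6,"dy":0.576,"dz":-0.437,"rx":-0.08,"ry":0.0005,"rz":0},{"dx":1.6,"dy":0.576,"dz":-0.437,"rx":-0.08,"ry":0.0005,"rz":0},{"dx":1.6,"dy":0.576,"dz":-0.437,"rx":-0.08,"ry":0.0005,"rz":0},{"dx":1.6,"dy":0.576,"dz":-0.437,"rx":-0.08,"ry":0.0005,"rz":0},{"dx":1.6,"dy":0.576,"dz":-0.437,"rx":-0.08,"ry":0.0005,"rz":0},{"dx":1.6,"dy":0.576,"dz":-0.437,"rx":-0.08,"ry":0.0005,"rz":0},{"dx":1.6,"dy":0.576,"dz":-0.437,"rx":-0.08,"ry":0.0005,"rz":0},{"dx":1.6,"dy":0.576,"dz":-0.437,"rx":-0.08,"ry":0.0005,"rz":0},{"dx":0,"dy":0,"dz":0,"rx":0,"ry":0,"rz":0},{"dx":0,"dy":0,"dz":0,"rx":0,"ry":0,"rz":0}]' 0.43
python3 - <<'E'
from h import *
st()
im,D=vision.capture('scene'); W=cloud('scene',D); z=W[...,2]; v=(W-C)@Z.as_matrix()*1000
m=(abs(v[...,1])<80)&(z>.15)&(z<.28)&(v[...,0]>20)&(v[...,0]<130); x=v[m]; k=np.polyfit(x[:,2]-120,x[:,0],1); th=np.pi/2+np.arctan(k[0]);print('lid',th,k)
delta(*pose(bar(th-.01),.65))
E
```

```text
clock: 45.98
eef_pos: [0.4406, -0.2147, 0.5003]
orientation: [1.92, 1.764, 0.592]
contact_force: [0.1, -0.2, -0.1]
width: 0.0243
45.9833 [ 0.4406 -0.2147  0.5003] [1.92  1.764 0.592] [ 0.1 -0.2 -0.1] 0.024337181699668163
lid 1.4726905705171858 [-0.09842172 86.92887815]
d cm [0.14 0.48 6.79] turn [-0.007 -0.004 -0.001]
```

```bash
python3 -m creep '[{"dx":0.1,"dy":0.4,"dz":1,"rx":0,"ry":0,"rz":0},{"dx":0,"dy":0,"dz":2,"rx":0,"ry":0,"rz":0},{"dx":0,"dy":0,"dz":2,"rx":0,"ry":0,"rz":0},{"dx":0,"dy":0,"dz":1.6,"rx":0,"ry":0,"rz":0},{"dx":0,"dy":0,"dz":0,"rx":0,"ry":0,"rz":0}]' 0.43
python3 -m creep '[{"dx":0,"dy":0,"dz":0,"rx":0,"ry":0,"rz":0},{"dx":0,"dy":0,"dz":0,"rx":0,"ry":0,"rz":0},{"dx":0,"dy":0,"dz":0,"rx":0,"ry":0,"rz":0},{"dx":0,"dy":0,"dz":0,"rx":0,"ry":0,"rz":0}]' 1 30
python3 - <<'E'
from h import *
s=st(); print(thbar())
th=np.linspace(thbar()[0],0.08,12); ti=np.linspace(.65,0,12)
for i in range(11): seg(bar,th[i],th[i+1],ti[i],ti[i+1],6)
E
```

```text
clock: 46.45
eef_pos: [0.4846, -0.2183, 0.4464]
orientation: [1.926, 1.766, 0.594]
contact_force: [0.0, -0.4, -0.5]
width: 0.0242
clock: 46.78
eef_pos: [0.4833, -0.2178, 0.4504]
orientation: [1.922, 1.763, 0.593]
contact_force: [0.2, 1.3, -5.8]
width: 0.0088
46.7833 [ 0.4833 -0.2178  0.4504] [1.922 1.763 0.593] [ 0.2  1.3 -5.8] 0.008794521240426094
(np.float64(1.4512778594251983), np.float64(207.3382940317483))
1.45->1.33 n=6: d [ 0.    -0.229 -0.192] r [ 0.0098 -0.      0.    ] dev mm 0.6
1.33->1.20 n=6: d [ 0.    -0.258 -0.119] r [0.0098 0.     0.    ] dev mm 0.6
1.20->1.08 n=6: d [ 0.    -0.273 -0.042] r [0.0098 0.     0.    ] dev mm 0.6
1.08->0.95 n=6: d [-0.    -0.274  0.037] r [ 0.0098  0.     -0.    ] dev mm 0.6
0.95->0.83 n=6: d [-0.    -0.26   0.114] r [0.0098 0.     0.    ] dev mm 0.6
0.83->0.70 n=6: d [-0.    -0.232  0.187] r [0.0098 0.     0.    ] dev mm 0.6
0.70->0.58 n=6: d [ 0.    -0.192  0.255] r [ 0.0098 -0.     -0.    ] dev mm 0.6
0.58->0.45 n=6: d [ 0.    -0.14   0.313] r [ 0.0098  0.     -0.    ] dev mm 0.6
0.45->0.33 n=6: d [-0.    -0.078  0.361] r [0.0098 0.     0.    ] dev mm 0.6
0.33->0.20 n=6: d [ 0.    -0.008  0.397] r [ 0.0098 -0.      0.    ] dev mm 0.6
0.20->0.08 n=6: d [-0.     0.067  0.42 ] r [ 0.0098 -0.     -0.    ] dev mm 0.6
```

```bash
python3 -m creep '[{"dx":0,"dy":-0.229,"dz":-0.192,"rx":0.0098,"ry":0,"rz":0},{"dx":0,"dy":-0.229,"dz":-0.192,"rx":0.0098,"ry":0,"rz":0},{"dx":0,"dy":-0.229,"dz":-0.192,"rx":0.0098,"ry":0,"rz":0},{"dx":0,"dy":-0.229,"dz":-0.192,"rx":0.0098,"ry":0,"rz":0},{"dx":0,"dy":-0.229,"dz":-0.192,"rx":0.0098,"ry":0,"rz":0},{"dx":0,"dy":-0.229,"dz":-0.192,"rx":0.0098,"ry":0,"rz":0},{"dx":0,"dy":-0.258,"dz":-0.119,"rx":0.0098,"ry":0,"rz":0},{"dx":0,"dy":-0.258,"dz":-0.119,"rx":0.0098,"ry":0,"rz":0},{"dx":0,"dy":-0.258,"dz":-0.119,"rx":0.0098,"ry":0,"rz":0},{"dx":0,"dy":-0.258,"dz":-0.119,"rx":0.0098,"ry":0,"rz":0},{"dx":0,"dy":-0.258,"dz":-0.119,"rx":0.0098,"ry":0,"rz":0},{"dx":0,"dy":-0.258,"dz":-0.119,"rx":0.0098,"ry":0,"rz":0}]'
python3 -m creep '[{"dx":0,"dy":-0.273,"dz":-0.042,"rx":0.0098,"ry":0,"rz":0},{"dx":0,"dy":-0.273,"dz":-0.042,"rx":0.0098,"ry":0,"rz":0},{"dx":0,"dy":-0.273,"dz":-0.042,"rx":0.0098,"ry":0,"rz":0},{"dx":0,"dy":-0.273,"dz":-0.042,"rx":0.0098,"ry":0,"rz":0},{"dx":0,"dy":-0.273,"dz":-0.042,"rx":0.0098,"ry":0,"rz":0},{"dx":0,"dy":-0.273,"dz":-0.042,"rx":0.0098,"ry":0,"rz":0},{"dx":0,"dy":-0.274,"dz":0.037,"rx":0.0098,"ry":0,"rz":0},{"dx":0,"dy":-0.274,"dz":0.037,"rx":0.0098,"ry":0,"rz":0},{"dx":0,"dy":-0.274,"dz":0.037,"rx":0.0098,"ry":0,"rz":0},{"dx":0,"dy":-0.274,"dz":0.037,"rx":0.0098,"ry":0,"rz":0},{"dx":0,"dy":-0.274,"dz":0.037,"rx":0.0098,"ry":0,"rz":0},{"dx":0,"dy":-0.274,"dz":0.037,"rx":0.0098,"ry":0,"rz":0}]'
python3 - <<'E'
from h import *
s=st(); print(thbar())
E
```

```text
clock: 47.78
eef_pos: [0.4493, -0.2146, 0.4509]
orientation: [1.997, 1.833, 0.5]
contact_force: [8.2, 1.2, -6.1]
width: 0.0086
clock: 48.78
eef_pos: [0.4205, -0.2121, 0.4373]
orientation: [2.07, 1.901, 0.402]
contact_force: [5.5, 2.7, 1.9]
width: 0.0092
48.7833 [ 0.4205 -0.2121  0.4373] [2.07  1.901 0.402] [5.5 2.7 1.9] 0.00917925164820194
(np.float64(0.9726084418922295), np.float64(208.9538421477923))
```

Low forces; continue.

```bash
python3 -m creep '[{"dx":0,"dy":-0.26,"dz":0.114,"rx":0.0098,"ry":0,"rz":0},{"dx":0,"dy":-0.26,"dz":0.114,"rx":0.0098,"ry":0,"rz":0},{"dx":0,"dy":-0.26,"dz":0.114,"rx":0.0098,"ry":0,"rz":0},{"dx":0,"dy":-0.26,"dz":0.114,"rx":0.0098,"ry":0,"rz":0},{"dx":0,"dy":-0.26,"dz":0.114,"rx":0.0098,"ry":0,"rz":0},{"dx":0,"dy":-0.26,"dz":0.114,"rx":0.0098,"ry":0,"rz":0},{"dx":0,"dy":-0.232,"dz":0.187,"rx":0.0098,"ry":0,"rz":0},{"dx":0,"dy":-0.232,"dz":0.187,"rx":0.0098,"ry":0,"rz":0},{"dx":0,"dy":-0.232,"dz":0.187,"rx":0.0098,"ry":0,"rz":0},{"dx":0,"dy":-0.232,"dz":0.187,"rx":0.0098,"ry":0,"rz":0},{"dx":0,"dy":-0.232,"dz":0.187,"rx":0.0098,"ry":0,"rz":0},{"dx":0,"dy":-0.232,"dz":0.187,"rx":0.0098,"ry":0,"rz":0}]'
python3 -m creep '[{"dx":0,"dy":-0.192,"dz":0.255,"rx":0.0098,"ry":0,"rz":0},{"dx":0,"dy":-0.192,"dz":0.255,"rx":0.0098,"ry":0,"rz":0},{"dx":0,"dy":-0.192,"dz":0.255,"rx":0.0098,"ry":0,"rz":0},{"dx":0,"dy":-0.192,"dz":0.255,"rx":0.0098,"ry":0,"rz":0},{"dx":0,"dy":-0.192,"dz":0.255,"rx":0.0098,"ry":0,"rz":0},{"dx":0,"dy":-0.192,"dz":0.255,"rx":0.0098,"ry":0,"rz":0},{"dx":0,"dy":-0.14,"dz":0.313,"rx":0.0098,"ry":0,"rz":0},{"dx":0,"dy":-0.14,"dz":0.313,"rx":0.0098,"ry":0,"rz":0},{"dx":0,"dy":-0.14,"dz":0.313,"rx":0.0098,"ry":0,"rz":0},{"dx":0,"dy":-0.14,"dz":0.313,"rx":0.0098,"ry":0,"rz":0},{"dx":0,"dy":-0.14,"dz":0.313,"rx":0.0098,"ry":0,"rz":0},{"dx":0,"dy":-0.14,"dz":0.313,"rx":0.0098,"ry":0,"rz":0}]'
python3 - <<'E'
from h import *
s=st(); print(thbar()); delta(*pose(bar(.45),.65*3/11))
E
```

```text
clock: 49.78
eef_pos: [0.3986, -0.2104, 0.4086]
orientation: [2.146, 1.97, 0.295]
contact_force: [5.9, 3.0, 2.3]
width: 0.0093
clock: 50.78
eef_pos: [0.3873, -0.2095, 0.3696]
orientation: [2.217, 2.036, 0.183]
contact_force: [8.5, 0.1, 0.0]
width: 0.0087
50.7833 [ 0.3873 -0.2095  0.3696] [2.217 2.036 0.183] [8.5 0.1 0. ] 0.008749404713975435
(np.float64(0.4652223946801271), np.float64(206.32782582076428))
d cm [ 0.02 -0.2   0.27] turn [-0.002 -0.004  0.   ]
```

```bash
python3 -m creep '[{"dx":0,"dy":-0.078,"dz":0.361,"rx":0.0098,"ry":0,"rz":0},{"dx":0,"dy":-0.078,"dz":0.361,"rx":0.0098,"ry":0,"rz":0},{"dx":0,"dy":-0.078,"dz":0.361,"rx":0.0098,"ry":0,"rz":0},{"dx":0,"dy":-0.078,"dz":0.361,"rx":0.0098,"ry":0,"rz":0},{"dx":0,"dy":-0.078,"dz":0.361,"rx":0.0098,"ry":0,"rz":0},{"dx":0,"dy":-0.078,"dz":0.361,"rx":0.0098,"ry":0,"rz":0},{"dx":0,"dy":-0.008,"dz":0.397,"rx":0.0098,"ry":0,"rz":0},{"dx":0,"dy":-0.008,"dz":0.397,"rx":0.0098,"ry":0,"rz":0},{"dx":0,"dy":-0.008,"dz":0.397,"rx":0.0098,"ry":0,"rz":0},{"dx":0,"dy":-0.008,"dz":0.397,"rx":0.0098,"ry":0,"rz":0},{"dx":0,"dy":-0.008,"dz":0.397,"rx":0.0098,"ry":0,"rz":0},{"dx":0,"dy":-0.008,"dz":0.397,"rx":0.0098,"ry":0,"rz":0}]'
python3 -m creep '[{"dx":0,"dy":0.067,"dz":0.42,"rx":0.0098,"ry":0,"rz":0},{"dx":0,"dy":0.067,"dz":0.42,"rx":0.0098,"ry":0,"rz":0},{"dx":0,"dy":0.067,"dz":0.42,"rx":0.0098,"ry":0,"rz":0},{"dx":0,"dy":0.067,"dz":0.42,"rx":0.0098,"ry":0,"rz":0},{"dx":0,"dy":0.067,"dz":0.42,"rx":0.0098,"ry":0,"rz":0},{"dx":0,"dy":0.067,"dz":0.42,"rx":0.0098,"ry":0,"rz":0}]'
python3 - <<'E'
from h import *
s=st(); print(thbar()); delta(*pose(bar(0.0),0))
E
```

```text
clock: 51.78
eef_pos: [0.3877, -0.2094, 0.3237]
orientation: [2.284, 2.098, 0.065]
contact_force: [7.5, -3.1, 2.7]
width: 0.0087
clock: 52.28
eef_pos: [0.3928, -0.2097, 0.2988]
orientation: [-2.312, -2.123, -0.003]
contact_force: [8.4, -3.5, 3.2]
width: 0.0085
52.2833 [ 0.3928 -0.2097  0.2988] [-2.312 -2.123 -0.003] [ 8.4 -3.5  3.2] 0.008476874820893016
(np.float64(0.0923937914775356), np.float64(205.0963137141401))
d cm [-0.01 -0.23  1.89] turn [-0.001 -0.003  0.001]
```

```bash
python3 -m creep '[{"dx":0,"dy":-0.05,"dz":0.3,"rx":0,"ry":0,"rz":0},{"dx":0,"dy":0,"dz":0.3,"rx":0,"ry":0,"rz":0},{"dx":0,"dy":0,"dz":0.3,"rx":0,"ry":0,"rz":0},{"dx":0,"dy":0,"dz":0.3,"rx":0,"ry":0,"rz":0},{"dx":0,"dy":0,"dz":0.25,"rx":0,"ry":0,"rz":0},{"dx":0,"dy":0,"dz":0.2,"rx":0,"ry":0,"rz":0},{"dx":0,"dy":0,"dz":0.1,"rx":0,"ry":0,"rz":0},{"dx":0,"dy":0,"dz":0,"rx":0,"ry":0,"rz":0},{"dx":0,"dy":0,"dz":0,"rx":0,"ry":0,"rz":0}]'
python3 - <<'E'
from h import *
s=st(); print(thbar())
E
```

```text
clock: 53.03
eef_pos: [0.3922, -0.2096, 0.2834]
orientation: [-2.312, -2.123, -0.001]
contact_force: [-4.8, 2.1, 32.1]
width: 0.0088
53.0333 [ 0.3922 -0.2096  0.2834] [-2.312e+00 -2.123e+00 -1.000e-03] [-4.8  2.1 32.1] 0.008786870629110159
(np.float64(0.017226230543749367), np.float64(204.6460428521729))
```

```bash
python3 -m creep '[{"dx":0,"dy":0,"dz":-0.2,"rx":0,"ry":0,"rz":0},{"dx":0,"dy":0,"dz":0,"rx":0,"ry":0,"rz":0}]'
python3 -m creep '[{"dx":0,"dy":0,"dz":0,"rx":0,"ry":0,"rz":0},{"dx":0,"dy":0,"dz":0,"rx":0,"ry":0,"rz":0},{"dx":0,"dy":0,"dz":0,"rx":0,"ry":0,"rz":0},{"dx":0,"dy":0,"dz":-2,"rx":0,"ry":0,"rz":0},{"dx":0,"dy":0,"dz":-3,"rx":0,"ry":0,"rz":0},{"dx":0,"dy":0,"dz":-3.5,"rx":0,"ry":0,"rz":0},{"dx":-3.5,"dy":0,"dz":-3.5,"rx":0,"ry":0,"rz":0},{"dx":-3.5,"dy":0,"dz":-1,"rx":0,"ry":0,"rz":0},{"dx":-3.5,"dy":0,"dz":0,"rx":0,"ry":0,"rz":0},{"dx":-3.5,"dy":0,"dz":0,"rx":0,"ry":0,"rz":0},{"dx":-3.5,"dy":0,"dz":0,"rx":0,"ry":0,"rz":0},{"dx":-3.5,"dy":0,"dz":0,"rx":0,"ry":0,"rz":0}]' 0.43
python3 - <<'E'
from h import *
st()
D0=np.load('pics/top0.png.npy'); im,D=snap('top','pics/t10.png')
for nm,d in(('start',D0),('now',D)):
    W=cloud('top',d); v=(W-C)@Z.as_matrix()*1000
    m=(abs(v[...,1])<85)&(v[...,0]>-80)&(v[...,0]<60)&(abs(v[...,2]-130)<25)&(np.hypot(v[...,0],v[...,1]-25)>30); x=v[m]
    A=np.c_[x[:,:2],np.ones(len(x))]; k=np.linalg.lstsq(A,x[:,2],rcond=None)[0]; print(nm,k.round(4),len(x))
b=cv2.imread('pics/t10.png'); cv2.imwrite('pics/c10.png',cv2.resize(b[200:340,230:530],(800,373),interpolation=cv2.INTER_CUBIC))
E
```

```text
clock: 53.2
eef_pos: [0.392, -0.2096, 0.2839]
orientation: [-2.311, -2.124, -0.003]
contact_force: [2.5, -1.4, 10.8]
width: 0.0086
clock: 54.2
eef_pos: [0.3737, -0.4151, 0.406]
orientation: [-2.309, -2.121, -0.002]
contact_force: [0.9, 0.1, 0.9]
width: 0.0242
54.2 [ 0.3737 -0.4151  0.406 ] [-2.309e+00 -2.121e+00 -2.000e-03] [0.9 0.1 0.9] 0.02419556568382401
start [ 2.000000e-03 -8.000000e-04  1.302201e+02] 3958
now [ 1.400000e-03 -1.900000e-03  1.301633e+02] 3957
```

View pics/c10.png

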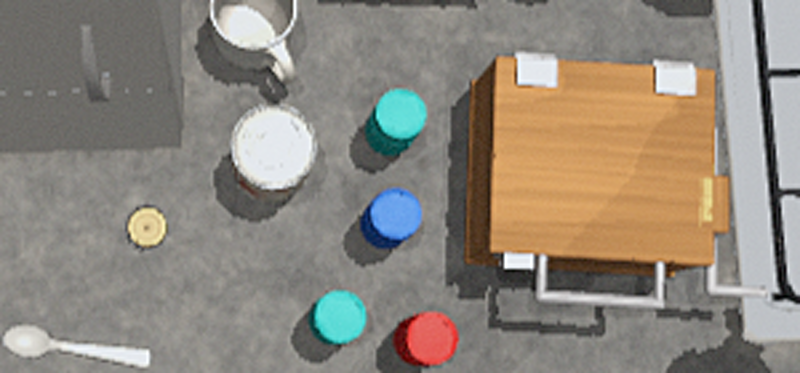

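The lid plane matches the start (home), the stay is folded, and the tea light was nudged aside (crop (147,228)) but lies flat. I'll check its top height and then hand in.

Run:
```python
from h import *
W=cloud('top',np.load('pics/t10.png.npy')); q=W[281:290,281:290].reshape(-1,3); print('tea light top',np.median(q,0),q[:,2].std()); st()
if abs(np.median(q[:,2])-.015)<.006: print(bot.finish_job())
```

```text
tea light top [0.47781583 0.18050575 0.00628732] 0.0029569349715960506
54.25 [ 0.3709 -0.4218  0.405 ] [-2.317e+00 -2.113e+00  1.000e-03] [-5.3 -4.4  0.1] 0.024227793427418612
```

The candle surface read 7 mm above the lid at the start too, because the cup is recessed. So 6 mm above the worktop is consistent with the tea light standing flat.

```bash
python3 -c "
from h import *
print(bot.finish_job())"
```

```text
the job is handed in; nothing more can be done
None
```

The job is done and handed in at about 54 s. The hand-in gives no verdict, so the outcome rests on my own checks.

**What I did:**
- Set the tea light on the worktop.
- Opened the lid, flipped the stay up and let the lid rest on it.
- Stood the three jars that were out (two green, one black) in the chest.
- Lifted the lid off the stay, folded the stay, lowered the lid and pressed it home.

**Last checks:**
- **Lid:** its top plane is at 130.2 mm with the same slope as at the start, so it is home. Pressing it met a hard stop at about 32 N, more than the stated 4 to 10 N.
- **Stay:** the picture shows it folded.
- **Jars:** all three stood upright in the last picture before the lid was lowered. They cannot be seen with the lid shut, so I did not check them again.
- **Robot:** it was clear of everything at the end.

**What disagreed:**
- **Tea light position:** it was knocked about 3 cm aside during the run, but it still lies flat on the worktop.
- **Tea light height check:** my check expected its top at 15 mm and read 6 mm, so it failed. At the start the same spot read 7 mm above the lid, which suggests the camera sees the recessed candle surface. I took the tea light as standing correctly.
- **Chest position:** my first estimate was about 3 mm off in x. I found this from the forces while opening the lid and corrected it. The wrist force reached about 90 N against the lid's stop, under the 120 N limit.

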